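# Latch the airtight sample box

### The job

Shut the airtight sample box on the bench with its draw latch: hook the claw over the keeper on the lid, then press the lever down past centre until it lies home against the box and holds the lid drawn down on its seal. The loose lid never sits in quite the same place, so do it by feel: bring the claw onto the keeper lightly without jamming it, and press the lever only as hard as it needs. Then let go, leaving the bottle, spool and beaker standing where they are.

Things in the scene. Friction and masses are not known exactly. Their poses are not given: they have to be found in the camera images.
- case: Grey steel sample box with a blue lift-off lid, 180 x 260 mm, 150 mm high; it stands fast. Origin: centre of its underside; x points out of the face that carries the latch (that face is at x = 90 mm), y along the face, z up.
- lid (a joint): Blue lift-off lid resting ajar on a soft black seal: reads 0.030 rad ajar, about 0 drawn down (lip 4 to 7 mm lower); it springs up again if not latched. Loose tongues at its back let the lid sit up to 5.5 mm further in or out along the case's x than nominal; it does not slide under less than 25 N. Its latch side is an upright face 260 mm wide, 28 mm high, with the steel keeper in the middle.
- lip_nominal (a point): Fixed to the case (x 101.5, z 140 mm): middle of the top edge of the keeper's lip if the ajar lid sat central; the true lip is at this height but up to 5.5 mm in or out. Lip: upturned, 20 mm wide, 3 mm thick, round top; behind it a groove 7 mm wide, 9 mm deep. The lid's bare face is 11.5 mm behind the lip's middle and reaches 14 mm above its top: touching it with the claw tells where the lip is.
- pivot (a point): Axis of the lever's pivot pin, 18 mm out from the box face, 91 to 93 mm above the bench, in the mid-plane of the latch (within 2 mm of the lip's middle).
- lever (a joint): Dark steel lever with red finger tab, 18 mm wide, 69 mm long. 0 = home, hanging straight down along the box; grows as its end swings out and up (1.57 = level, pointing away from the box; at most 2.5). Stays where left. With the claw hooked it starts to draw near 1.1, passes centre near 0.2 and from about 0.1 goes home by itself; let go earlier it springs back. Bends if pressed with more than 25 N.
- lever_press (a point): A place to press: point on the lever's outer face (on top when the lever is level), 45 mm from the pivot along the lever; this face is 9 mm from the pivot's axis. With the claw hooked it takes 5 to 10 N here at most, near a reading of 0.8.
- claw (a joint): Yellow brass claw on a pin in the lever. Its reading minus the lever's is the claw's lean from upright, positive away from the box (about -0.4 to -0.6 when hooked, before drawing). Stays where left. Its turned-down tip drops behind the lip while its bridge comes to rest on the lip. It bends if pressed against lip or lid with more than 12 N before it is down over the lip.
- claw_pin (a point): The claw's pin, and the origin of the claw's frame: z from pin to bridge, x square to it away from the box. With the lever home the pin is 20 mm below the pivot and 2 mm nearer the box; it turns with the lever. Bridge: 14.5 mm along x, centred, 3 mm thick, underside at z = 62 mm. Slot between tip and front plate: 8.5 mm.
- claw_tip (a point): Middle of the lower edge of the claw's turned-down tip (22 mm wide, 3 mm thick, 7 mm long): at x = -5.75, z = 55 mm in the claw's frame. When hooked with the bridge resting on the lip this edge is about 8 mm below the lip's top and 2 to 6 mm behind the lip's middle.
- claw_grip (a point): Middle between the claw's two side flanges, a place to pinch them across: 26 mm wide along the case's y, flanges 13 mm deep along x and 26 mm long; at x = 12.5, z = 48 mm from the pin in the claw's frame. Pinched near this point the claw swivels between the fingers as it is carried.
- bottle: Brown glass bottle, 60 mm across, 140 mm high, a bystander. Origin: centre of its foot.
- spool: White thread spool, 54 mm across, 55 mm high, a bystander. Origin: centre of its foot.
- beaker: Clear beaker, 68 mm across, 85 mm high, a bystander. Origin: centre of its foot.

How it is judged (in metres and radians):
On the way:
1. the claw is hooked: its tip down behind the lip of the keeper, the lever still raised (x of claw_tip in the frame of lid between -0.0125 and -0.001 m and z of claw_tip in the frame of lid below -0.003 m and value of joint lever above 0.5 rad), for 0.2 s.
At the end, for the whole second after the job is handed in: The lever is home (within 0.06 rad), at rest, the claw's tip still behind the lip, and the lid drawn down so that the lip's top is lower than 137.3 mm in the case's frame (140 ajar) (value of joint lever below 0.06 rad and z of lid in the frame of case below 0.1373 m and x of claw_tip in the frame of lid below -0.001 m and z of claw_tip in the frame of lid below -0.003 m and velocity of joint lever below 0.05 rad/s); the robot touches nothing.
It fails at once if the claw is pressed against the keeper or lid with more than 12 N before it is down over the lip (contact force between claw and lid above 12 N and z of claw_tip in the frame of lid above -0.006 m).
It fails at once if the robot presses the lever with more than 25 N (contact force between the arm and lever above 25 N and value of joint lever below 0.9 rad).
It fails at once if the bottle, spool or beaker is moved by more than 15 mm (distance of any of bottle, spool, beaker from where it was at the start of the episode above 0.015 m).
It also fails if it takes over 70 s, if anything falls off the work surface, if the arm or the gripper's body presses on something with over 40 N, if the wrist force passes 120 N, or if a joint passes its speed limit or range.

### The arm

A 6-joint arm with a two-finger parallel gripper is mounted at the origin on the work surface. World frame = base frame: x ahead of the robot, y to its left, z up, the work surface at z = 0. Lengths are in mm, angles in rad, forces in N, time in s.
With the tool pointing down it reaches from about 300 to 775 mm from the base axis. Payload 14.6 kg.
Tool frame: the origin (TCP) lies on the front face of the gripper's body, between the roots of the fingers; the fingertips stand 97 mm ahead of it and the grasp point (between the pads) lies 78 mm ahead of it; z points along the fingers, y is the direction in which the jaws open and shut (so a half turn about z gives the same grasp; the last joint's range is limited). The gripper opens to 94 mm and grips with 3 to 60 N. Pads are 16 mm wide; open, the fingers measure 119 mm over their backs; the gripper's body (75 mm by 177 mm) begins 78 mm behind the grasp point.
Start: joints at [-1.174, 0.3, 1.521, -0, 1.321, -0.067], TCP at [246.034, -491.891, 302.646] pointing down, gripper open.
Joint ranges: [-3.03, 3.03], [-0.79, 2.21], [0.23, 2.52], [-1.04, 4.18], [0, 3.07], [-2.55, 2.55]. Speed limits (rad/s): [2.22, 2.22, 2.57, 3.14, 3.14, 3.14].

### API

Orientations are given as [roll, pitch, yaw] about the fixed x, y, z axes, in that order (R = Rz(yaw) Ry(pitch) Rx(roll)).
In Python, from cell import manip, eyes, finder gives the robot as it stands.
- The arm moves only by the tool drive_tool, never from a script. Its argument "rows" is a list of rows, each an object with "offset": the shift along the tool's x, y, z in mm, a list of three; "spin": the turn about the tool's z in degrees; "jaw": the finger opening in mm, from 0 to 94. In form: [{"offset": [dx, dy, dz], "spin": spin, "jaw": jaw}, ...]. A call has 1 to 20 rows; each row shifts and turns the commanded pose from where the row before left it, along the tool's axes as they then stand; what a row does not reach is not made up. A row lasts 1/10 s, in which the tool goes at most 50 mm and 8.59 degrees, less where a joint would pass 70% of its speed; a pose out of reach is approached as far as the arm can. A call is refused whole if a number of a shift passes 50 or a number of a turn 8.59, either way. A call with a gripper value outside its range is refused whole. The fingers move at their own pace and stop on an object; "force" is the grip in N (left out, the last holds). Time passes only in rows, so rows that do not move let the fingers close. It gives the time, the measured TCP pose, the force and the opening at its end, in the units of the state.
- manip.read_state(): the state, without advancing time (a new reading comes with each control period).
- eyes.camera(name): name is "scene" or "top" or "wrist"; returns a dict with "color" (420x560x3 uint8, blue, green, red), "depth" (420x560 float32, mm along the optical axis (not along the pixel's ray), 0 where there is no reading), "vfov" (degrees; the focal length in pixels is half the picture's height over the tangent of half this angle, whatever the lens; pixels are square), "cx", "cy" (the principal point, pixels), "rvec" (rotation vector, rad) and "tvec" (3), from world to camera coordinates, as OpenCV has them. Camera axes: x right, y down, z forward; pixel columns grow to the right and rows downward; lengths in mm; the calibration is good to about 2 mm. A picture is of the moment at which its call begins.
- manip.sign_off(): hands the job in, once; it reports no verdict.
Trained networks look in the newest picture that a camera, given by its name, has taken for a name from the list of things; names that differ only in an ending like _2 or _b are one class to them, and where a whole thing is asked for, a point or a joint stands for the part that bears it (a point fixed in the world has none). Each returns a list of dicts, best first, with "p" (0 to 1); they miss things now and then, are a little off and sometimes report something else, mostly with a low value. They report only what shows in the picture. A call takes as long as a camera call.
- finder.find_in(camera, target): "uv" ([column, row] in pixels, amid what is visible of it).
The state is a dict: "clock": time; "joints": joint angles; "qd": joint speeds; "effort": joint torques, N m; "eef_pos": TCP position; "eef_rot": TCP orientation; "wrist_force": force on the tool from outside, world axes, zero at the start; "moment": the same for the moment, N m; "finger_gap": finger opening in mm.
Only numpy, scipy, OpenCV 4.12 (cv2) and the standard library are available. Lean on these libraries where they do the work, as an engineer would, in place of code of your own. Each camera call takes 0.05 s, during which the arm holds its last target. There are 200 camera calls.

## Working session

There is one attempt and no reset: what is moved stays moved. The work goes in short steps, Python scripts to look and compute and a tool call to move; the robot and the scene stay as the last step left them, time stands still between calls to the robot, and variables do not carry over. Pictures are saved under pics/ and viewed, about 8 in all and at most 12, crops included, and the job is handed in when it is done.

Besides the shell and the picture viewer there is one more tool, called after "Call:" by a JSON object that holds its "op" and its "data", one argument or row to a line. drive_tool: Moves the arm, as the interface text tells. Its arguments: {"type":"object","properties":{"rows":{"type":"array","items":{"type":"object","properties":{"offset":{"type":"array","items":{"type":"number"}},"spin":{"type":"number"},"jaw":{"type":"number"}}}},"force":{"type":"number"}},"required":["rows"]}

```bash
mkdir -p pics; cat > h.py <<'E'
import numpy as np, cv2
from cell import manip, eyes, finder
from scipy.spatial.transform import Rotation as R
def cam(n):
    c=eyes.camera(n); f=210/np.tan(np.radians(c["vfov"])/2)
    Rm=cv2.Rodrigues(np.array(c["rvec"],float))[0]; t=np.array(c["tvec"],float).ravel()
    return c,f,Rm,t
def cloud(k):
    c,f,Rm,t=k; d=c["depth"]; v,u=np.mgrid[:420,:560]
    P=np.stack([(u-c["cx"])/f*d,(v-c["cy"])/f*d,d],-1)
    W=(P-t)@Rm; W[d<=0]=np.nan; return W
def proj(k,p):
    c,f,Rm,t=k; q=Rm@np.array(p,float)+t; return [c["cx"]+f*q[0]/q[2], c["cy"]+f*q[1]/q[2]]
E
python3 - <<'E'
from h import *
for n in ["scene","top"]:
    k=cam(n); W=cloud(k); cv2.imwrite(f"pics/{n}0.png",k[0]["color"]); print(n,k[1],-k[2].T@k[3])
    for t in ["case","lid","lever","claw","claw_grip","pivot","lever_press","bottle","spool","beaker"]:
        r=finder.find_in(n,t)
        for q in r[:1]:
            u,v=map(int,np.round(q["uv"])); print(t,round(q["p"],2),u,v,np.round(W[min(v,419),min(u,559)]))
print(manip.read_state())
E
```

```text
scene 544.4350803309079 [1460.19092229 -112.3683893   857.7649386 ]
case 0.66 274 209 [523.  38. 154.]
lid 0.59 272 192 [462.  43. 156.]
lever 0.7 252 230 [559. -14. 129.]
claw 0.7 253 229 [562. -12. 134.]
claw_grip 0.64 256 227 [567.  -6. 142.]
pivot 0.8 257 231 [561.  -4. 127.]
lever_press 0.61 250 230 [561. -19. 131.]
bottle 0.56 346 275 [673. 168.  82.]
spool 0.93 178 236 [ 456. -177.   45.]
beaker 0.68 362 229 [524. 244.  79.]
top 433.73164648850286 [ 412.84523001   40.40327438 1151.79513666]
case 0.94 277 260 [425.  51. 161.]
lid 0.83 280 257 [432.  44. 159.]
lever 0.59 300 204 [553.  -5. 152.]
claw 0.57 301 204 [553.  -8. 156.]
pivot 0.65 299 202 [557.  -3. 157.]
lever_press 0.5 302 200 [562. -10. 154.]
bottle 0.61 228 174 [635. 164. 123.]
spool 0.88 366 257 [ 428. -173.   53.]
beaker 0.79 195 238 [491. 268.   2.]
{'clock': 1.1, 'joints': array([-1.17360427e+00,  2.99923654e-01,  1.52099613e+00,  9.31356261e-06,
        1.32067552e+00, -6.65690993e-02]), 'qd': array([-0.00128599,  0.00063247,  0.00065921,  0.00051333,  0.00148862,
       -0.00030429]), 'effort': array([ 1.72338630e-03, -5.31660426e+01, -3.52919877e+01,  7.09461258e-02,
        2.12621049e-02,  1.08060249e-05]), 'eef_pos': array([ 246.03670491, -491.89858629,  302.63423914]), 'eef_rot': array([-3.14159061e+00, -9.18008763e-06,  4.63758847e-01]), 'wrist_force': array([-0.56339586, -0.01616299, -0.41768978]), 'moment': array([ 0.02685063,  0.01807438, -0.01036805]), 'finger_gap': 94.19052694798165}
```

```bash
python3 - <<'E'
import cv2,numpy as np
a=cv2.imread("pics/scene0.png")[150:330,130:400]; b=cv2.imread("pics/top0.png")[140:340,160:400]
a=cv2.resize(a,(780,520),interpolation=cv2.INTER_CUBIC); cv2.imwrite("pics/a.png",a)
cv2.imwrite("pics/b.png",cv2.resize(b,(720,600),interpolation=cv2.INTER_CUBIC))
E
```

```text
(no output)
```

View pics/a.png

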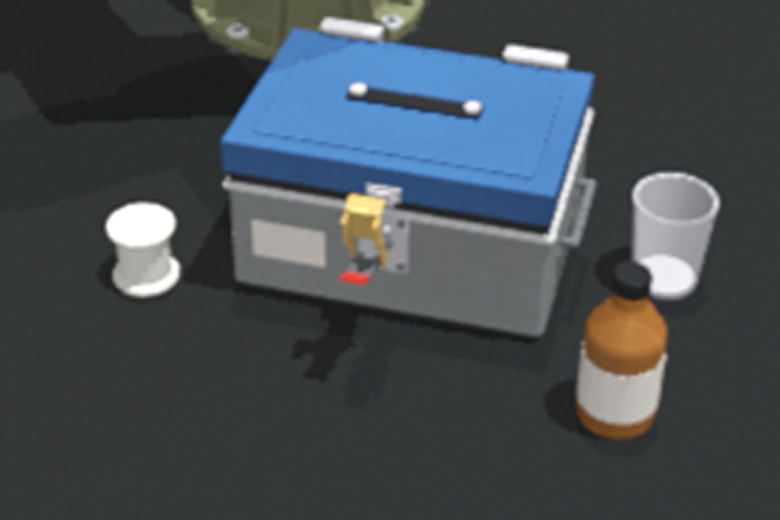

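View pics/b.png

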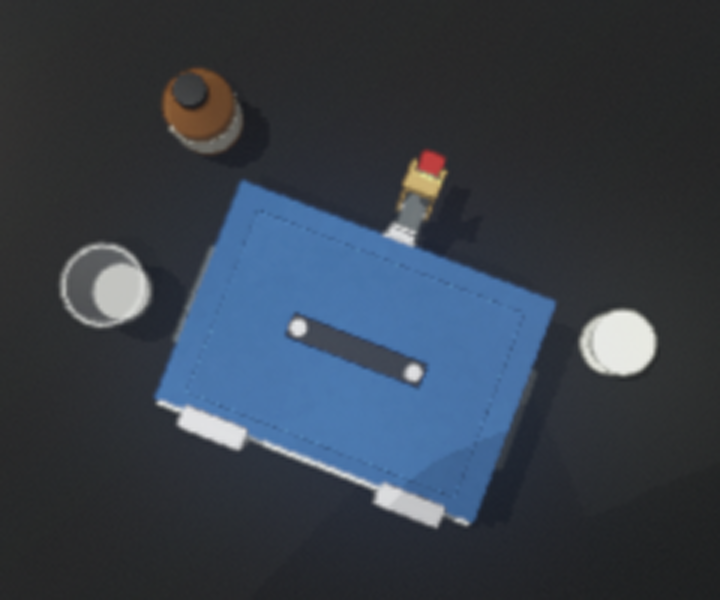

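The front of the box faces away from the robot, at a yaw of about -20°. The lever is roughly level, the claw leans outward, and the bystanders stand clear of the latch. Next I'll fit the planes.

```bash
python3 - <<'E'
from h import *
k=cam("top"); W=cloud(k); im=k[0]["color"].astype(int)
m=(im[...,0]>im[...,2]+50)&(W[...,2]>145)&(W[...,2]<175)
P=W[m]; A=np.c_[P[:,:2],np.ones(len(P))]; print("lid top plane",np.linalg.lstsq(A,P[:,2],rcond=None)[0],np.std(P[:,2]))
r=cv2.minAreaRect(P[:,:2].astype(np.float32)); print("top rect",r)
s=cam("scene"); S=cloud(s); sm=s[0]["color"].astype(int)
yaw=np.radians(-20)
for it in range(3):
    n=np.array([np.cos(yaw),np.sin(yaw)]); a=S[...,0]*n[0]+S[...,1]*n[1]; b=-S[...,0]*n[1]+S[...,1]*n[0]
    c0=np.array(r[0]); ca=c0@n; cb=-c0[0]*n[1]+c0[1]*n[0]
    q=(S[...,2]>20)&(S[...,2]<105)&(abs(a-ca-90)<12)&(abs(b-cb)<120)&(abs(b-cb)>35)
    p=np.polyfit(b[q],a[q],1); res=a[q]-np.polyval(p,b[q]); yaw-=-np.arctan(-p[0])*1
    print("face n",q.sum(),"slope",p[0],"a@cb",np.polyval(p,cb),"ca",ca,"cb",cb,"sd",res.std(),"yaw",np.degrees(yaw))
q=(S[...,2]>130)&(S[...,2]<152)&(abs(a-ca-90)<15)&(abs(b-cb)<120)&(abs(b-cb)>25)&(sm[...,0]>sm[...,2]+50)
print("lid face",q.sum(),np.median(a[q]),a[q].std(),"case face",np.median(a[(S[...,2]>20)&(S[...,2]<105)&(abs(a-ca-90)<12)&(abs(b-cb)<120)&(abs(b-cb)>35)]))
# claw (yellow), red tab
for nm,kk,WW in(("top",k,W),("scene",s,S)):
    h=cv2.cvtColor(kk[0]["color"],cv2.COLOR_BGR2HSV)
    for l,mm in(("yel",(abs(h[...,0].astype(int)-21)<8)&(h[...,1]>80)),("red",((h[...,0]<6)|(h[...,0]>172))&(h[...,1]>120))):
        Q=WW[mm&(h[...,2]>90)]; Q=Q[np.isfinite(Q[:,0])]
        A=np.c_[Q[:,:2]@n-ca,-Q[:,0]*n[1]+Q[:,1]*n[0]-cb,Q[:,2]]; A=A[(abs(A[:,1])<40)&(A[:,0]>80)]
        print(nm,l,len(A),np.round(np.percentile(A,[2,25,50,75,98],axis=0),0).tolist())
E
```

```text
lid top plane [ 2.57854795e-02 -1.02295655e-02  1.42293145e+02] 2.4761836242736637
top rect ((433.77960205078125, 47.852272033691406), (260.2471618652344, 179.75009155273438), 67.2475814819336)
face n 1954 slope 0.04578292952372014 a@cb 476.3398894435514 ca 391.253050155145 cb 193.32778858305943 sd 1.841220275546702 yaw -22.621338149510308
face n 2035 slope 0.0019232828829829059 a@cb 466.85621133922416 ca 382.0017946899406 cb 211.0194586946546 sd 1.913139048380781 yaw -22.731534005643
face n 2037 slope 4.36808120914514e-05 a@cb 466.44993654068844 ca 381.5952388140626 cb 211.75376456762012 sd 1.914291212652944 yaw -22.734036731819952
lid face 703 470.43337128170486 2.06844684231436 case face 466.4153695276666
top yel 113 [[129.0, -15.0, -3.0], [134.0, -9.0, 149.0], [139.0, -1.0, 154.0], [146.0, 8.0, 156.0], [175.0, 17.0, 159.0]]
top red 54 [[157.0, -10.0, -0.0], [161.0, -5.0, 103.0], [165.0, -0.0, 106.0], [169.0, 4.0, 109.0], [192.0, 10.0, 112.0]]
scene yel 230 [[88.0, -14.0, 93.0], [135.0, -11.0, 129.0], [140.0, -1.0, 142.0], [144.0, 8.0, 154.0], [152.0, 12.0, 157.0]]
scene red 34 [[88.0, -24.0, 34.0], [159.0, -6.0, 106.0], [166.0, -2.0, 108.0], [170.0, 4.0, 110.0], [172.0, 7.0, 111.0]]
```

Call:
{"op": "drive_tool", "data": {
  "rows": [
    {"offset":[35.5,-21.2,0]},
    {"offset":[35.5,-21.2,0]},
    {"offset":[35.5,-21.2,0]},
    {"offset":[35.5,-21.2,0]},
    {"offset":[35.5,-21.2,0]},
    {"offset":[35.5,-21.2,0]},
    {"offset":[35.5,-21.2,0]},
    {"offset":[35.5,-21.2,0]},
    {"offset":[35.5,-21.2,0]},
    {"offset":[35.5,-21.2,0]},
    {"offset":[35.5,-21.2,0]},
    {"offset":[35.5,-21.2,0]},
    {"offset":[35.5,-21.2,0]},
    {"offset":[35.5,-21.2,0]},
    {"spin":8.22},
    {"spin":8.22},
    {"spin":8.22},
    {"spin":8.22},
    {"spin":8.22},
    {"spin":8.22}
  ]
}}

```text
validation failed for argument at $.ro...
```

```bash
cat >> h.py <<'E'
YAW=np.radians(-22.74); n=np.array([np.cos(YAW),np.sin(YAW)]); t_=np.array([-n[1],n[0]]); O=np.array([376.5,211.7])
def case(W):
    W=np.asarray(W); return np.stack([W[...,0]*n[0]+W[...,1]*n[1]-O[0],W[...,0]*t_[0]+W[...,1]*t_[1]-O[1],W[...,2]],-1)
def world(c): return np.r_[n*(c[0]+O[0])+t_*(c[1]+O[1]),c[2]]
def grip():
    s=manip.read_state(); r=R.from_euler("xyz",s["eef_rot"]); return s,case(s["eef_pos"]+r.apply([0,0,78]))
E
python3 - <<'E'
from h import *
s,g=grip(); print(s["clock"],s["eef_pos"],np.degrees(s["eef_rot"]),g,s["wrist_force"])
k=cam("wrist"); C=case(cloud(k)); cv2.imwrite("pics/w1.png",k[0]["color"]); print("f",k[1],"cam",case(-k[2].T@k[3]))
h=cv2.cvtColor(k[0]["color"],cv2.COLOR_BGR2HSV); H=h[...,0].astype(int)
for l,mm in(("yel",(abs(H-21)<8)&(h[...,1]>80)),("red",((H<6)|(H>172))&(h[...,1]>120))):
    A=C[mm&(h[...,2]>90)]; A=A[np.isfinite(A[:,0])&(abs(A[:,1])<40)&(A[:,0]>80)&(A[:,2]>60)]
    print(l,len(A),np.round(np.percentile(A,[1,25,50,75,99],axis=0),1).tolist())
    if l=="yel":
        T=A[A[:,2]>A[:,2].max()-8]; print("bridge",len(T),np.percentile(T,[2,50,98],axis=0).round(1).tolist())
for t in ["claw_tip","claw_grip","claw","lever","lever_press","pivot","lid"]:
    for q in finder.find_in("wrist",t)[:1]:
        u,v=map(int,q["uv"]); print(t,q["p"],u,v,np.round(C[v,u],1))
E
```

```text
1.2 [ 246.04486836 -491.88673173  302.65199371] [1.79999277e+02 1.15635692e-04 2.65740283e+01] [  40.55887998 -570.24373095  224.65199372] [ 0.28596483  0.77898322 -0.36935819]
f 343.46913268779394 cam [  93.91035019 -506.97944762  384.62686824]Traceback (most recent call last):
  File "<stdin>", line 7, in <module>
    return _quantile_unchecked(
        a, q, axis, out, overwrite_input, method, keepdims, weights)
    return _ureduce(a,
                    func=_quantile_ureduce_func,
    ...<5 lines>...
                    overwrite_input=overwrite_input,
                    method=method)
    r = func(a, **kwargs)
    result = _quantile(arr,
                       quantiles=q,
    ...<2 lines>...
                       out=out,
                       weights=wgt)
    slices_having_nans = np.isnan(arr[-1, ...])
                                  ~~~^^^^^^^^^
IndexError: index -1 is out of bounds for axis 0 with size 0
```

View pics/w1.png

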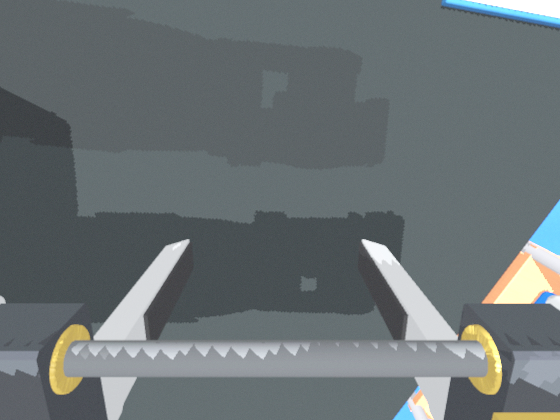

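The move was refused because each row needs all its fields. That picture only shows the bench below the open fingers (3 viewed).

Call:
{"op": "drive_tool", "data": {
  "rows": [
    {"offset":[35.5,-21.2,0],"spin":0,"jaw":94},
    {"offset":[35.5,-21.2,0],"spin":0,"jaw":94},
    {"offset":[35.5,-21.2,0],"spin":0,"jaw":94},
    {"offset":[35.5,-21.2,0],"spin":0,"jaw":94},
    {"offset":[35.5,-21.2,0],"spin":0,"jaw":94},
    {"offset":[35.5,-21.2,0],"spin":0,"jaw":94},
    {"offset":[35.5,-21.2,0],"spin":0,"jaw":94},
    {"offset":[35.5,-21.2,0],"spin":0,"jaw":94},
    {"offset":[35.5,-21.2,0],"spin":0,"jaw":94},
    {"offset":[35.5,-21.2,0],"spin":0,"jaw":94},
    {"offset":[35.5,-21.2,0],"spin":0,"jaw":94},
    {"offset":[35.5,-21.2,0],"spin":0,"jaw":94},
    {"offset":[35.5,-21.2,0],"spin":0,"jaw":94},
    {"offset":[35.5,-21.2,0],"spin":0,"jaw":94},
    {"offset":[0,0,0],"spin":8.22,"jaw":94},
    {"offset":[0,0,0],"spin":8.22,"jaw":94},
    {"offset":[0,0,0],"spin":8.22,"jaw":94},
    {"offset":[0,0,0],"spin":8.22,"jaw":94},
    {"offset":[0,0,0],"spin":8.22,"jaw":94},
    {"offset":[0,0,0],"spin":8.22,"jaw":94}
  ]
}}

```text
clock: 3.25
eef_pos: [557.8, -4.1, 302.7]
eef_rot: [-3.142, 0.0, -0.403]
wrist_force: [-0.4, 0.4, -0.2]
finger_gap: 93.9
```

```bash
cat > look.py <<'E'
from h import *
import sys
def look(name):
    s,g=grip(); print(round(s["clock"],2),np.round(s["eef_pos"],1),np.degrees(s["eef_rot"]).round(2),"grip",g.round(1),"F",s["wrist_force"].round(2),"gap",round(s["finger_gap"],1))
    k=cam("wrist"); C=case(cloud(k)); cv2.imwrite(f"pics/{name}.png",k[0]["color"]); print("cam",case(-k[2].T@k[3]).round(1))
    h=cv2.cvtColor(k[0]["color"],cv2.COLOR_BGR2HSV); H=h[...,0].astype(int)
    for l,mm in(("yel",(abs(H-21)<8)&(h[...,1]>80)),("red",((H<6)|(H>172))&(h[...,1]>120))):
        A=C[mm&(h[...,2]>90)]; A=A[np.isfinite(A[:,0])&(abs(A[:,1])<40)&(A[:,0]>80)&(A[:,2]>40)&(A[:,2]<180)]
        if len(A)<5: print(l,"none"); continue
        print(l,len(A),np.round(np.percentile(A,[1,25,50,75,99],axis=0),1).tolist())
        if l=="yel":
            T=A[A[:,2]>np.percentile(A[:,2],98)-7]; print("bridge",len(T),np.percentile(T,[2,50,98],axis=0).round(1).tolist())
    for t in ["claw_tip","claw_grip","claw","lever","lever_press","pivot","lid"]:
        for q in finder.find_in("wrist",t)[:1]:
            u,v=map(int,q["uv"]); print(t,round(q["p"],2),u,v,np.round(C[v,u],1))
    return k,C
if __name__=="__main__": look(sys.argv[1])
E
python3 look.py w2
```

```text
3.25 [557.8  -4.1 302.7] [-180.      0.    -23.09] grip [1.395e+02 1.000e-01 2.247e+02] F [-0.38  0.42 -0.16] gap 93.9
cam [221.3   0.9 384.6]
yel 992 [[115.1, -12.8, 101.8], [140.2, -7.7, 150.1], [144.3, 0.1, 154.1], [148.0, 7.2, 155.2], [158.1, 12.9, 157.1]]
bridge 758 [[136.2, -12.6, 150.2], [143.1, 0.1, 154.7], [149.8, 12.8, 156.9]]
red 377 [[159.9, -8.5, 101.8], [163.8, -4.4, 104.5], [167.6, -0.2, 106.2], [171.3, 4.7, 107.8], [176.1, 8.9, 110.1]]
claw_tip 0.76 277 216 [1.459e+02 1.000e-01 1.538e+02]
claw_grip 0.77 276 216 [145.9   0.8 153.7]
claw 0.86 275 216 [145.7   1.5 153.3]
lever_press 0.72 278 206 [138.   -1.  102.2]
pivot 0.64 277 214 [147.3   0.  153.5]
lid 0.98 273 327 [ 56.2   3.5 155.8]
```

View pics/w2.png

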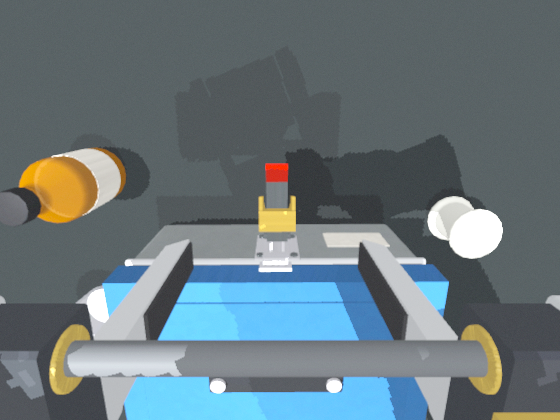

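The latch is in view, centred laterally at y≈0 in the case frame: bridge at (277,215), red tab at (276,173), keeper at (276,262). I'll fit the bridge tilt to get the linkage state.

```bash
cat >> h.py <<'E'
from scipy.optimize import least_squares
PIV=np.array([108.,92.])
def lk(th,ph):
    d=np.array([np.sin(th),-np.cos(th)]); m=np.array([np.cos(th),np.sin(th)]); pin=PIV+20*d-2*m
    z=np.array([np.sin(ph),np.cos(ph)]); x=np.array([np.cos(ph),-np.sin(ph)])
    P=lambda a,b: pin+a*x+b*z
    return dict(pin=pin,tip=P(-5.75,55),grip=P(12.5,48),top=P(0,65),P=P,d=d,m=m)
def inv(name,p,x0=(1.5,-.3)):
    return least_squares(lambda q:lk(*q)[name]-p,x0,bounds=([0,-1.6],[2.5,1.6])).x
E
python3 - <<'E'
from h import *
k=cam("wrist"); C=case(cloud(k)); h=cv2.cvtColor(k[0]["color"],cv2.COLOR_BGR2HSV); H=h[...,0].astype(int)
u,v=np.meshgrid(np.arange(560),np.arange(420)); box=(abs(u-277)<30)&(abs(v-200)<60)
A=C[(abs(H-21)<8)&(h[...,1]>80)&(h[...,2]>90)&box]
for zc in np.arange(100,160,4):
    q=A[(A[:,2]>=zc)&(A[:,2]<zc+4)]
    if len(q)>3: print(zc,len(q),np.percentile(q[:,0],[5,50,95]).round(1))
T=A[(A[:,2]>148)&(abs(A[:,1])<10)]
for xc in np.arange(132,154,2):
    q=T[(T[:,0]>=xc)&(T[:,0]<xc+2)]
    if len(q)>3: print("x",xc,len(q),np.median(q[:,2]).round(1))
Q=C[box&((H<6)|(H>172))&(h[...,1]>120)]
for xc in np.arange(156,180,3):
    q=Q[(Q[:,0]>=xc)&(Q[:,0]<xc+3)]
    if len(q)>3: print("red",xc,len(q),np.median(q[:,2]).round(1))
for a in (142,143,144):
    print(a,[ (np.round(inv("top",[a,zz],(1.6,.2)),3)) for zz in (153,154,155)])
K=C[(abs(u-277)<8)&(v>232)&(v<275)]
for xc in np.arange(86,124,2):
    q=K[(K[:,0]>=xc)&(K[:,0]<xc+2)]
    if len(q)>3: print("keep",xc,len(q),np.median(q[:,2]).round(1))
E
```

```text
100 22 [114.8 115.1 136. ]
124 19 [143.6 143.8 144. ]
128 8 [144.1 144.1 144.2]
132 6 [152.5 154.2 155.3]
136 49 [146.  146.5 153.4]
144 35 [148.2 155.8 158.1]
148 111 [148.6 152.1 157.5]
152 651 [136.9 143.6 149.2]
156 83 [136.3 137.7 140.7]
x 134 8 155.1
x 136 82 156.0
x 138 79 155.4
x 140 87 155.0
x 142 80 154.5
x 144 87 154.1
x 146 83 153.4
x 148 85 153.1
red 159 61 103.0
red 162 62 104.4
red 165 66 105.6
red 168 68 106.9
red 171 43 108.4
red 174 68 108.6
142 [array([1.548, 0.218]), array([1.597, 0.216]), array([1.646, 0.216])]
143 [array([1.559, 0.233]), array([1.608, 0.232]), array([1.657, 0.231])]
144 [array([1.571, 0.249]), array([1.62 , 0.248]), array([1.669, 0.247])]
keep 92 106 85.0
keep 94 71 137.1
keep 96 89 133.8
keep 98 49 130.1
keep 100 22 101.8
keep 102 13 100.9
keep 104 30 138.9
keep 106 151 133.5
keep 108 36 102.1
keep 110 31 101.8
keep 112 28 102.1
```

Call:
{"op": "drive_tool", "data": {
  "rows": [
    {"offset":[6,0,22.5],"spin":-0.35,"jaw":94},
    {"offset":[6,0,22.5],"spin":0,"jaw":60},
    {"offset":[0,0,22.5],"spin":0,"jaw":50},
    {"offset":[0,0,22.5],"spin":0,"jaw":40},
    {"offset":[0,0,0],"spin":0,"jaw":35},
    {"offset":[0,0,0],"spin":0,"jaw":30},
    {"offset":[0,0,0],"spin":0,"jaw":22},
    {"offset":[0,0,0],"spin":0,"jaw":22},
    {"offset":[0,0,0],"spin":0,"jaw":22}
  ],
  "force": 12
}}

```text
clock: 4.6
eef_pos: [569.0, -8.7, 213.5]
eef_rot: [-3.141, -0.001, -0.391]
wrist_force: [0.4, -0.4, -0.2]
finger_gap: 33.3
```

```bash
python3 look.py w3
python3 - <<'E'
from h import *
s,g=grip(); p=g[[0,2]]; print("state from grip",inv("grip",p,(1.6,.2)))
# path: tip targets in case x,z (s=4: lip at 105.5,140)
for tx,tz in [(118,150),(110,148),(106,147),(102,146),(101,144),(101,140),(101,136),(101,132),(101,131)]:
    q=inv("tip",[tx,tz]); L=lk(*q); print((tx,tz),q.round(3),"grip",L["grip"].round(1),"err",(L["tip"]-[tx,tz]).round(2),"bridge under at lip", (140-L["P"](-2,62)[1]).round(1))
E
```

```text
4.6 [569.   -8.7 213.5] [-1.7998e+02 -7.0000e-02 -2.2390e+01] grip [151.7   0.3 135.5] F [ 0.4  -0.36 -0.18] gap 33.3
cam [233.4   1.9 295.5]
yel 2902 [[135.0, -12.6, 100.3], [141.3, -7.4, 144.7], [145.4, 0.0, 153.4], [148.5, 7.5, 154.8], [158.0, 12.9, 156.8]]
bridge 1842 [[135.8, -12.3, 149.8], [143.3, 0.1, 154.4], [150.7, 12.4, 156.7]]
red 734 [[159.8, -8.7, 102.2], [164.5, -4.5, 105.0], [168.7, -0.0, 106.8], [173.1, 4.6, 108.3], [175.9, 8.7, 110.1]]
claw_tip 0.78 278 295 [1.480e+02 1.000e-01 1.528e+02]
claw_grip 0.92 279 294 [149.1  -0.3 153.7]
claw 0.85 277 295 [148.3   0.6 153.3]
lever 0.74 278 278 [ 1.444e+02 -1.000e-01  1.295e+02]
lever_press 0.78 277 278 [144.1   0.4 129. ]
pivot 0.73 278 284 [146.4  -0.  139.5]
lid 0.98 276 398 [ 87.6   0.6 152.4]
state from grip [1.6387953  0.24197921]
(118, 150) [ 1.849 -0.074] grip [136.7 144.4] err [-0. -0.] bridge under at lip -17.3
(110, 148) [ 1.852 -0.223] grip [129.3 145.2] err [ 0. -0.] bridge under at lip -15.7
(106, 147) [ 1.877 -0.299] grip [125.5 145.7] err [-0. -0.] bridge under at lip -14.8
(102, 146) [ 1.918 -0.375] grip [121.5 146.2] err [ 0. -0.] bridge under at lip -13.9
(101, 144) [ 1.851 -0.401] grip [120.5 144.7] err [0. 0.] bridge under at lip -11.9
(101, 140) [ 1.66  -0.408] grip [120.5 140.8] err [ 0. -0.] bridge under at lip -7.9
(101, 136) [ 1.445 -0.397] grip [120.5 136.6] err [ 0. -0.] bridge under at lip -3.9
(101, 132) [ 1.18 -0.36] grip [120.5 131.9] err [0. 0.] bridge under at lip 0.1
(101, 131) [ 1.099 -0.343] grip [120.5 130.5] err [-0.  0.] bridge under at lip 1.1
```

Call:
{"op": "drive_tool", "data": {
  "rows": [
    {"offset":[0,0,0],"spin":0.3,"jaw":20},
    {"offset":[0,0,0],"spin":0,"jaw":20},
    {"offset":[0,0,0],"spin":0,"jaw":20},
    {"offset":[0,0,0],"spin":0,"jaw":20},
    {"offset":[0,0,0],"spin":0,"jaw":20},
    {"offset":[0,0,0],"spin":0,"jaw":20}
  ],
  "force": 12
}}

```text
clock: 5.6
eef_pos: [568.8, -9.4, 212.9]
eef_rot: [3.14, -0.001, -0.396]
wrist_force: [-1.8, -6.2, 2.4]
finger_gap: 25.8
```

Call:
{"op": "drive_tool", "data": {
  "rows": [
    {"offset":[-2,0,-3],"spin":0,"jaw":20},
    {"offset":[-3,0,-4],"spin":0,"jaw":20},
    {"offset":[-4,0,-3],"spin":0,"jaw":20},
    {"offset":[-5,0,-1],"spin":0,"jaw":20},
    {"offset":[0,0,0],"spin":0,"jaw":20},
    {"offset":[0,0,0],"spin":0,"jaw":20}
  ],
  "force": 12
}}

```text
clock: 6.2
eef_pos: [555.7, -3.9, 224.0]
eef_rot: [3.14, -0.0, -0.396]
wrist_force: [-2.8, -6.1, 2.0]
finger_gap: 26.1
```

```bash
python3 look.py w4; python3 - <<'E'
from h import *
s,g=grip(); q=inv("grip",g[[0,2]],(1.7,0)); L=lk(*q); print(q,L["tip"],L["top"])
E
```

```text
6.2 [555.7  -3.9 224. ] [ 1.7993e+02 -1.0000e-02 -2.2700e+01] grip [137.5  -0.6 146. ] F [-2.84 -6.06  1.98] gap 26.1
cam [219.3   0.9 306. ]
yel 3431 [[118.6, -12.4, 104.5], [127.3, -7.0, 147.5], [133.0, 0.3, 160.2], [133.7, 7.9, 162.8], [143.7, 13.4, 164.0]]
bridge 2024 [[118.8, -12.3, 157.3], [128.9, 0.3, 162.6], [142.6, 13.0, 164.0]]
red 621 [[153.9, -8.9, 118.8], [157.8, -4.6, 122.9], [162.1, 0.2, 127.0], [165.8, 4.5, 129.2], [167.7, 8.8, 131.1]]
claw_tip 0.96 275 289 [133.3   0.7 157. ]
claw_grip 0.51 269 324 [ 97.4   4.2 134.3]
claw 0.91 273 288 [133.8   1.7 156.9]
lever 0.76 274 274 [133.1   1.3 141.3]
lever_press 0.84 276 274 [133.    0.2 141.1]
pivot 0.95 275 273 [133.9   0.7 141.8]
lid 0.92 273 389 [ 70.7   1.7 154.4]
[ 1.94387546 -0.04883198] [118.9253207  152.08103584] [124.18034066 162.34978772]
```

Call:
{"op": "drive_tool", "data": {
  "rows": [
    {"offset":[-2,0.9,0],"spin":0,"jaw":20},
    {"offset":[-2,0,0],"spin":0,"jaw":20},
    {"offset":[-2,0,0],"spin":0,"jaw":20},
    {"offset":[-2,0,0],"spin":0,"jaw":20},
    {"offset":[-2,0,0],"spin":0,"jaw":20},
    {"offset":[-2,0,0],"spin":0,"jaw":20},
    {"offset":[-2,0,0],"spin":0,"jaw":20},
    {"offset":[0,0,0],"spin":0,"jaw":20},
    {"offset":[0,0,0],"spin":0,"jaw":20}
  ],
  "force": 12
}}

```text
clock: 7.5
eef_pos: [542.4, 1.4, 223.4]
eef_rot: [3.141, 0.001, -0.396]
wrist_force: [-2.0, -3.3, -0.7]
finger_gap: 25.8
```

```bash
cat > st.py <<'E'
from h import *
s,g=grip(); F=s["wrist_force"]; q=inv("grip",g[[0,2]],(1.7,-.3)); L=lk(*q)
print(round(s["clock"],2),"grip",g.round(2),"Fcase",[round(F[:2]@n,2),round(F[:2]@t_,2),round(F[2],2)],"th,ph",q.round(3),"tip",L["tip"].round(1),"top",L["top"].round(1),"gap",round(s["finger_gap"],1))
E
python3 st.py; python3 look.py w5|sed -n 2,5p
python3 - <<'E'
from h import *
for tx in (102,100,98,97,96,95,94):
    q=inv("tip",[tx,147]); L=lk(*q); print(tx,q.round(3),L["grip"].round(1),"inner corner",L["P"](-7.25,55).round(1),L["P"](-7.25,65).round(1))
E
```

```text
7.5 grip [123.08  -0.81 145.39] Fcase [np.float64(-0.55), np.float64(-3.84), np.float64(-0.71)] th,ph [ 1.871 -0.348] tip [103.5 145.8] top [105.5 157.1] gap 25.8
cam [205.1   0.5 305.3]
yel 3914 [[103.0, -12.6, 101.8], [115.2, -7.3, 144.0], [119.9, 0.5, 155.9], [124.2, 8.0, 160.4], [133.4, 13.2, 162.9]]
bridge 1982 [[103.5, -12.4, 156.1], [115.6, 0.5, 160.4], [128.7, 13.1, 162.9]]
red 704 [[154.1, -8.8, 119.0], [158.0, -4.5, 123.1], [161.9, 0.0, 126.8], [165.5, 4.5, 129.2], [167.7, 8.9, 131.1]]
102 [ 1.963 -0.37 ] [121.5 147.1] inner corner [100.6 146.5] [ 97.  155.8]
100 [ 2.011 -0.405] [119.5 147.8] inner corner [ 98.6 146.4] [ 94.7 155.6]
98 [ 2.061 -0.439] [117.5 148.4] inner corner [ 96.6 146.4] [ 92.4 155.4]
97 [ 2.088 -0.456] [116.5 148.7] inner corner [ 95.7 146.3] [ 91.3 155.3]
96 [ 2.115 -0.472] [115.4 149.1] inner corner [ 94.7 146.3] [ 90.1 155.2]
95 [ 2.143 -0.489] [114.4 149.4] inner corner [ 93.7 146.3] [ 89.  155.1]
94 [ 2.171 -0.505] [113.4 149.7] inner corner [ 92.7 146.3] [ 87.9 155. ]
```

View pics/w5.png

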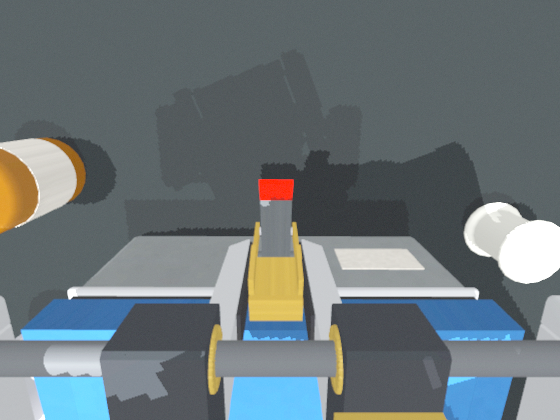

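Picture 5: claw held between the fingers over the keeper, bridge top edge at about (276,306). The camera puts the bridge higher than the model does, so some slip is possible. I'll fit it.

```bash
cat > fit.py <<'E'
from h import *
# fit th from red tab centroid, ph from bridge plane with known pin
def fit():
    k=cam("wrist"); C=case(cloud(k)); h=cv2.cvtColor(k[0]["color"],cv2.COLOR_BGR2HSV); H=h[...,0].astype(int)
    u,v=np.meshgrid(np.arange(560),np.arange(420)); box=(abs(u-277)<35)&(v>120)&(v<335)
    Q=C[box&((H<6)|(H>172))&(h[...,1]>120)&(h[...,2]>90)]; Q=Q[np.isfinite(Q[:,0])&(Q[:,2]>40)]
    A=C[box&(abs(H-21)<8)&(h[...,1]>80)&(h[...,2]>90)]; A=A[np.isfinite(A[:,0])&(abs(A[:,1])<9)&(A[:,2]>115)]
    r=np.median(Q,0) if len(Q)>10 else np.full(3,np.nan)
    th=np.arctan2(r[2]-92,r[0]-108)+np.pi/2-.239+.055
    pin=lk(th,0)["pin"]
    # bridge top profile
    rad=np.hypot(A[:,0]-pin[0],A[:,2]-pin[1])
    out=[]
    for xc in np.arange(90,160,2.):
        q=A[(A[:,0]>=xc)&(A[:,0]<xc+2)]
        if len(q)>5: out.append((xc+1,round(float(np.percentile(q[:,2],80)),1)))
    print("red",r.round(1),"th",th.round(3),"pin",pin.round(1)); print("prof",out)
    def res(p):
        z=np.array([np.sin(p[0]),np.cos(p[0])]); x=np.array([z[1],-z[0]])
        d=A[:,[0,2]]-pin; a=d@x; b=d@z; w=(abs(a)<6); 
        return np.where(abs(a)<6,b-65,9).clip(-9,9)
    g=np.linspace(-.9,.6,301); c=[np.abs(res([p])).mean() for p in g]; ph=g[int(np.argmin(c))]
    L=lk(th,ph); print("ph",ph.round(3),"cost",round(min(c),2),"tip",L["tip"].round(1),"top",L["top"].round(1),"grip",L["grip"].round(1))
if __name__=="__main__": fit()
E
python3 fit.py; python3 st.py
```

```text
red [161.9   0.  127. ] th 1.963 pin [127.2  97.8]
prof [(np.float64(103.0), 159.0), (np.float64(105.0), 159.7), (np.float64(107.0), 160.1), (np.float64(109.0), 160.7), (np.float64(111.0), 161.3), (np.float64(113.0), 161.8), (np.float64(115.0), 162.2), (np.float64(117.0), 162.4), (np.float64(119.0), 158.3), (np.float64(121.0), 151.2), (np.float64(123.0), 143.7), (np.float64(125.0), 137.1)]
ph -0.23 cost 5.72 tip [109.1 150. ] top [112.4 161.1] grip [128.5 147.4]
7.95 grip [123.23  -0.81 145.43] Fcase [np.float64(-1.99), np.float64(-3.35), np.float64(-1.64)] th,ph [ 1.873 -0.345] tip [103.7 145.9] top [105.7 157.2] gap 26.3
```

The claw lags the fingers: actual θ≈1.96, φ≈-0.26, tip (107.7,149.5). The pinch has slid about 4 mm along the flange. I'll grip harder and go on from the pinch point as measured.

```bash
python3 - <<'E'
from h import *
L=lk(1.96,-.257); g0=L["P"](8.2,47.1); print(g0, L["tip"])
for T in [(104,148),(100,147),(98,147),(97,147),(96,147),(95,147)]:
    q=inv("tip",T,(1.9,-.3)); L=lk(*q); print(T,q.round(3),"dgrip",(L["P"](8.2,47.1)-g0).round(1))
E
```

```text
[123.22193147 145.37597871] [107.72206932 149.47070378]
(104, 148) [ 1.964 -0.33 ] dgrip [-3.5 -0.3]
(100, 147) [ 2.011 -0.405] dgrip [-7.3 -0.1]
(98, 147) [ 2.061 -0.439] dgrip [-9.2  0.4]
(97, 147) [ 2.088 -0.456] dgrip [-10.2   0.7]
(96, 147) [ 2.115 -0.472] dgrip [-11.2   0.9]
(95, 147) [ 2.143 -0.489] dgrip [-12.2   1.2]
```

Call:
{"op": "drive_tool", "data": {
  "rows": [
    {"offset":[0,0.4,0],"spin":0,"jaw":15},
    {"offset":[0,0,0],"spin":0,"jaw":15},
    {"offset":[-1.5,0,0.5],"spin":0,"jaw":15},
    {"offset":[-1.5,0,0],"spin":0,"jaw":15},
    {"offset":[-1.5,0,0],"spin":0,"jaw":15},
    {"offset":[0,0,0],"spin":0,"jaw":15}
  ],
  "force": 30
}}

```text
clock: 8.55
eef_pos: [539.1, 2.5, 223.9]
eef_rot: [-3.141, -0.004, -0.396]
wrist_force: [4.1, -3.0, -1.0]
finger_gap: 25.5
```

```bash
python3 fit.py; python3 st.py
```

```text
red [ 1.597e+02 -1.000e-01  1.289e+02] th 2.006 pin [127.   98.6]
prof [(np.float64(99.0), 158.2), (np.float64(101.0), 159.1), (np.float64(103.0), 159.8), (np.float64(105.0), 160.4), (np.float64(107.0), 161.0), (np.float64(109.0), 161.7), (np.float64(111.0), 162.4), (np.float64(113.0), 162.9), (np.float64(115.0), 161.2), (np.float64(117.0), 154.7), (np.float64(119.0), 149.0), (np.float64(121.0), 142.9), (np.float64(123.0), 137.3)]
ph -0.28 cost 5.79 tip [106.3 149.9] top [109.  161.1] grip [125.7 148.2]
8.6 grip [120.05  -1.01 145.9 ] Fcase [np.float64(5.2), np.float64(-0.26), np.float64(-0.65)] th,ph [ 1.915 -0.406] tip [100.5 145.1] top [101.9 156.6] gap 25.7
```

Call:
{"op": "drive_tool", "data": {
  "rows": [
    {"offset":[-1,0,0],"spin":0,"jaw":15},
    {"offset":[-1,0,0],"spin":0,"jaw":15},
    {"offset":[-1,0,0],"spin":0,"jaw":15},
    {"offset":[-1,0,0],"spin":0,"jaw":15},
    {"offset":[0,0,0],"spin":0,"jaw":15}
  ],
  "force": 30
}}

```text
clock: 9.1
eef_pos: [535.5, 3.9, 224.0]
eef_rot: [-3.141, -0.004, -0.396]
wrist_force: [4.2, -3.2, 1.1]
finger_gap: 25.8
```

```bash
python3 fit.py; python3 st.py
```

```text
red [ 1.580e+02 -1.000e-01  1.317e+02] th 2.057 pin [126.6  99.6]
prof [(np.float64(97.0), 158.3), (np.float64(99.0), 159.1), (np.float64(101.0), 159.9), (np.float64(103.0), 160.7), (np.float64(105.0), 161.5), (np.float64(107.0), 162.3), (np.float64(109.0), 163.0), (np.float64(111.0), 161.2), (np.float64(113.0), 156.0), (np.float64(115.0), 151.1), (np.float64(117.0), 146.1), (np.float64(119.0), 140.9), (np.float64(121.0), 136.7)]
ph -0.335 cost 5.91 tip [103.1 149.6] top [105.2 161. ] grip [122.6 149. ]
9.15 grip [116.16  -0.98 146.04] Fcase [np.float64(6.19), np.float64(-0.54), np.float64(1.1)] th,ph [ 1.958 -0.481] tip [ 96.7 143.8] top [ 97.2 155.3] gap 25.7
```

Call:
{"op": "drive_tool", "data": {
  "rows": [
    {"offset":[-1,0,0],"spin":0,"jaw":15},
    {"offset":[-1,0,0],"spin":0,"jaw":15},
    {"offset":[0,0,0],"spin":0,"jaw":15}
  ],
  "force": 30
}}

```text
clock: 9.45
eef_pos: [533.7, 4.7, 224.0]
eef_rot: [-3.141, -0.004, -0.396]
wrist_force: [3.7, -3.0, 0.3]
finger_gap: 25.8
```

```bash
python3 fit.py; python3 st.py
```

```text
red [ 1.575e+02 -1.000e-01  1.337e+02] th 2.087 pin [126.4 100.1]
prof [(np.float64(93.0), 156.3), (np.float64(95.0), 157.8), (np.float64(97.0), 158.7), (np.float64(99.0), 159.5), (np.float64(101.0), 160.5), (np.float64(103.0), 161.2), (np.float64(105.0), 162.2), (np.float64(107.0), 162.8), (np.float64(109.0), 160.8), (np.float64(111.0), 156.1), (np.float64(113.0), 151.5), (np.float64(115.0), 146.7), (np.float64(117.0), 142.4), (np.float64(119.0), 137.9)]
ph -0.37 cost 6.06 tip [101.1 149.3] top [102.9 160.7] grip [120.7 149.4]
9.5 grip [114.17  -0.97 146.04] Fcase [np.float64(5.18), np.float64(-0.45), np.float64(0.73)] th,ph [ 1.982 -0.519] tip [ 94.8 143.1] top [ 94.9 154.6] gap 25.9
```

Call:
{"op": "drive_tool", "data": {
  "rows": [
    {"offset":[-1,0,0],"spin":0,"jaw":15},
    {"offset":[0,0,0],"spin":0,"jaw":15}
  ]
}}

```text
clock: 9.7
eef_pos: [532.7, 5.1, 224.0]
eef_rot: [-3.141, -0.004, -0.396]
wrist_force: [4.1, -3.4, 1.7]
finger_gap: 25.6
```

Call:
{"op": "drive_tool", "data": {
  "rows": [
    {"offset":[-0.7,0,0],"spin":0,"jaw":15},
    {"offset":[0,0,0],"spin":0,"jaw":15}
  ]
}}

```text
clock: 9.9
eef_pos: [532.1, 5.4, 224.0]
eef_rot: [-3.141, -0.004, -0.396]
wrist_force: [5.3, -2.7, 0.6]
finger_gap: 25.8
```

Call:
{"op": "drive_tool", "data": {
  "rows": [
    {"offset":[-0.5,0,0],"spin":0,"jaw":15},
    {"offset":[0,0,0],"spin":0,"jaw":15}
  ]
}}

```text
clock: 10.1
eef_pos: [531.7, 5.5, 224.0]
eef_rot: [-3.141, -0.004, -0.396]
wrist_force: [5.9, -2.9, -0.2]
finger_gap: 26.1
```

```bash
python3 fit.py; python3 st.py
```

```text
red [155.9   0.4 134.6] th 2.114 pin [126.2 100.6]
prof [(np.float64(93.0), 157.4), (np.float64(95.0), 158.4), (np.float64(97.0), 159.5), (np.float64(99.0), 160.2), (np.float64(101.0), 161.2), (np.float64(103.0), 162.1), (np.float64(105.0), 162.8), (np.float64(107.0), 160.7), (np.float64(109.0), 156.1), (np.float64(111.0), 151.8), (np.float64(113.0), 147.6), (np.float64(115.0), 143.5), (np.float64(117.0), 139.0), (np.float64(119.0), 136.4)]
ph -0.4 cost 6.08 tip [ 99.4 149. ] top [100.8 160.5] grip [119.  149.7]
10.15 grip [112.07  -0.98 146.03] Fcase [np.float64(6.87), np.float64(-1.02), np.float64(-0.16)] th,ph [ 2.011 -0.559] tip [ 92.9 142.3] top [ 92.5 153.8] gap 25.9
```

Call:
{"op": "drive_tool", "data": {
  "rows": [
    {"offset":[-0.6,0,0],"spin":0,"jaw":15},
    {"offset":[0,0,0],"spin":0,"jaw":15}
  ]
}}

```text
clock: 10.35
eef_pos: [531.5, 5.6, 224.2]
eef_rot: [-3.14, -0.005, -0.396]
wrist_force: [9.5, -4.6, -1.3]
finger_gap: 25.7
```

```bash
python3 st.py; python3 st.py
```

```text
10.35 grip [111.93  -1.01 146.18] Fcase [np.float64(10.5), np.float64(-0.55), np.float64(-1.33)] th,ph [ 2.02  -0.561] tip [ 92.8 142.4] top [ 92.3 153.9] gap 25.7
10.35 grip [111.93  -1.01 146.18] Fcase [np.float64(10.5), np.float64(-0.55), np.float64(-1.33)] th,ph [ 2.02  -0.561] tip [ 92.8 142.4] top [ 92.3 153.9] gap 25.7
```

Contact with the lid face is clear: force rose from 6.9 to 10.5 N, with the tool stalled. Vision gives the tip at x≈98.4 there, so the lip is near 105.6, in line with the camera. The pinch has crept to the flange edge, so I'll back off and re-grip.

Call:
{"op": "drive_tool", "data": {
  "rows": [
    {"offset":[1.5,0,0],"spin":0,"jaw":20},
    {"offset":[0,0,0],"spin":0,"jaw":36},
    {"offset":[0,0,0],"spin":0,"jaw":36},
    {"offset":[3,0,0],"spin":0,"jaw":36},
    {"offset":[3,0,0],"spin":0,"jaw":36},
    {"offset":[0,0,0],"spin":0,"jaw":15},
    {"offset":[0,0,0],"spin":0,"jaw":15},
    {"offset":[0,0,0],"spin":0,"jaw":15},
    {"offset":[0,0,0],"spin":0,"jaw":15}
  ],
  "force": 40
}}

```text
clock: 11.25
eef_pos: [537.2, 3.2, 223.1]
eef_rot: [-3.141, -0.0, -0.396]
wrist_force: [1.1, 1.2, -1.5]
finger_gap: 25.8
```

```bash
python3 fit.py; python3 st.py
```

```text
red [156.   -0.2 134. ] th 2.105 pin [126.2 100.5]
prof [(np.float64(93.0), 157.1), (np.float64(95.0), 158.2), (np.float64(97.0), 159.1), (np.float64(99.0), 160.0), (np.float64(101.0), 161.0), (np.float64(103.0), 161.9), (np.float64(105.0), 162.7), (np.float64(107.0), 161.1), (np.float64(109.0), 156.9), (np.float64(111.0), 152.6), (np.float64(113.0), 148.5), (np.float64(115.0), 144.1), (np.float64(117.0), 139.9), (np.float64(119.0), 136.9)]
ph -0.39 cost 6.13 tip [100.  149.1] top [101.5 160.6] grip [119.5 149.6]
11.3 grip [117.69  -1.1  145.08] Fcase [np.float64(1.24), np.float64(1.64), np.float64(-2.52)] th,ph [ 1.895 -0.456] tip [ 98.2 143.3] top [ 99.  154.8] gap 25.8
```

```bash
python3 - <<'E'
from h import *
a,b=10.2,44.2; L=lk(2.105,-.415); g0=L["P"](a,b); print(g0,L["tip"])
for T in [(101.2,147),(101.2,144),(101.2,142),(101.2,140),(101.3,138),(101.5,136),(101.7,134),(101.9,132),(102,131)]:
    q=inv("tip",T,(1.9,-.4)); L=lk(*q); print(T,q.round(3),"dgrip",(L["P"](a,b)-g0).round(1),"bridge mid under",L["P"](0,62).round(1))
E
```

```text
[117.74499032 145.0224464 ] [ 98.79443376 148.47482327]
(101.2, 147) [ 1.982 -0.384] dgrip [ 2.3 -2.1] bridge mid under [103.9 155.6]
(101.2, 144) [ 1.846 -0.397] dgrip [ 2.3 -4.8] bridge mid under [103.8 152.7]
(101.2, 142) [ 1.752 -0.402] dgrip [ 2.4 -6.7] bridge mid under [103.7 150.7]
(101.2, 140) [ 1.655 -0.404] dgrip [ 2.4 -8.7] bridge mid under [103.7 148.7]
(101.3, 138) [ 1.548 -0.399] dgrip [  2.4 -10.8] bridge mid under [103.9 146.7]
(101.5, 136) [ 1.43  -0.386] dgrip [  2.6 -13. ] bridge mid under [104.2 144.6]
(101.7, 134) [ 1.298 -0.365] dgrip [  2.7 -15.4] bridge mid under [104.6 142.6]
(101.9, 132) [ 1.146 -0.335] dgrip [  2.8 -18. ] bridge mid under [105.  140.5]
(102, 131) [ 1.059 -0.314] dgrip [  2.8 -19.4] bridge mid under [105.3 139.4]
```

Call:
{"op": "drive_tool", "data": {
  "rows": [
    {"offset":[1.2,-0.2,0.8],"spin":0,"jaw":15},
    {"offset":[1.2,0,1.2],"spin":0,"jaw":15},
    {"offset":[0,0,1.5],"spin":0,"jaw":15},
    {"offset":[0,0,1.5],"spin":0,"jaw":15},
    {"offset":[0,0,0],"spin":0,"jaw":15}
  ],
  "force": 40
}}

```text
clock: 11.8
eef_pos: [539.1, 2.5, 217.7]
eef_rot: [3.141, 0.002, -0.396]
wrist_force: [-4.1, 2.0, -2.7]
finger_gap: 26.0
```

```bash
python3 fit.py; python3 st.py
```

```text
red [166.1   0.3 119.4] th 1.827 pin [127.9  95.1]
prof [(np.float64(93.0), 150.7), (np.float64(95.0), 152.0), (np.float64(97.0), 153.0), (np.float64(99.0), 153.7), (np.float64(101.0), 154.8), (np.float64(103.0), 155.8), (np.float64(105.0), 156.6), (np.float64(107.0), 157.2), (np.float64(109.0), 155.6), (np.float64(111.0), 151.3), (np.float64(113.0), 146.8), (np.float64(115.0), 142.6), (np.float64(117.0), 138.2), (np.float64(119.0), 134.0), (np.float64(121.0), 130.7)]
ph -0.39 cost 6.16 tip [101.6 143.8] top [103.1 155.3] grip [121.2 144.3]
11.85 grip [119.61  -1.06 139.68] Fcase [np.float64(-4.98), np.float64(-0.2), np.float64(-3.55)] th,ph [ 1.611 -0.426] tip [100.1 138.5] top [101.2 150. ] gap 25.6
```

Call:
{"op": "drive_tool", "data": {
  "rows": [
    {"offset":[1.0,0,1],"spin":0,"jaw":15},
    {"offset":[0.3,0,1],"spin":0,"jaw":15},
    {"offset":[0,0,1],"spin":0,"jaw":15},
    {"offset":[0,0,1],"spin":0,"jaw":15},
    {"offset":[0,0,0],"spin":0,"jaw":15}
  ]
}}

```text
clock: 12.35
eef_pos: [540.1, 2.1, 213.9]
eef_rot: [3.141, 0.002, -0.396]
wrist_force: [-7.6, 3.0, 0.2]
finger_gap: 25.6
```

```bash
python3 fit.py; python3 st.py
```

```text
red [ 1.694e+02 -1.000e-01  1.066e+02] th 1.62 pin [128.1  91. ]
prof [(np.float64(95.0), 148.0), (np.float64(97.0), 149.2), (np.float64(99.0), 149.9), (np.float64(101.0), 150.9), (np.float64(103.0), 151.7), (np.float64(105.0), 152.4), (np.float64(107.0), 153.4), (np.float64(109.0), 153.5), (np.float64(111.0), 150.0), (np.float64(113.0), 145.5), (np.float64(115.0), 140.8), (np.float64(117.0), 136.2), (np.float64(119.0), 131.5), (np.float64(121.0), 127.8)]
ph -0.37 cost 6.06 tip [102.8 140.2] top [104.6 151.6] grip [122.4 140.3]
12.4 grip [120.7   -1.01 135.87] Fcase [np.float64(-7.76), np.float64(0.21), np.float64(0.87)] th,ph [ 1.405 -0.39 ] tip [101.2 135.4] top [102.7 146.8] gap 25.7
```

Call:
{"op": "drive_tool", "data": {
  "rows": [
    {"offset":[-0.3,0,1],"spin":0,"jaw":15},
    {"offset":[0,0,1],"spin":0,"jaw":15},
    {"offset":[0,0,1],"spin":0,"jaw":15},
    {"offset":[0,0,0],"spin":0,"jaw":15}
  ]
}}

```text
clock: 12.8
eef_pos: [539.8, 2.2, 211.0]
eef_rot: [3.141, 0.002, -0.396]
wrist_force: [-9.4, 4.1, 1.9]
finger_gap: 25.7
```

```bash
python3 fit.py; python3 st.py
```

```text
red [170.1   0.4  97.5] th 1.475 pin [127.7  88.1]
prof [(np.float64(95.0), 145.5), (np.float64(97.0), 146.2), (np.float64(99.0), 147.2), (np.float64(101.0), 148.1), (np.float64(103.0), 149.0), (np.float64(105.0), 149.8), (np.float64(107.0), 150.6), (np.float64(109.0), 150.3), (np.float64(111.0), 146.5), (np.float64(113.0), 141.7), (np.float64(115.0), 136.8), (np.float64(117.0), 132.2), (np.float64(119.0), 128.0), (np.float64(121.0), 124.7)]
ph -0.375 cost 6.08 tip [102.2 137.2] top [103.9 148.6] grip [121.8 137.3]
12.85 grip [120.29  -0.97 132.96] Fcase [np.float64(-9.27), np.float64(0.64), np.float64(2.26)] th,ph [ 1.246 -0.377] tip [100.7 132.8] top [102.4 144.2] gap 25.7
```

Call:
{"op": "drive_tool", "data": {
  "rows": [
    {"offset":[-0.7,0,0.5],"spin":0,"jaw":15},
    {"offset":[0,0,1],"spin":0,"jaw":15},
    {"offset":[0,0,1],"spin":0,"jaw":15},
    {"offset":[0,0,0],"spin":0,"jaw":15}
  ]
}}

```text
clock: 13.25
eef_pos: [539.3, 2.4, 208.7]
eef_rot: [3.141, 0.001, -0.396]
wrist_force: [-7.7, 3.0, 2.9]
finger_gap: 25.6
```

```bash
python3 fit.py; python3 st.py
```

```text
red [166.7  -1.4  89.4] th 1.343 pin [127.   85.5]
prof [(np.float64(93.0), 142.1), (np.float64(95.0), 143.3), (np.float64(97.0), 144.4), (np.float64(99.0), 145.2), (np.float64(101.0), 146.0), (np.float64(103.0), 146.9), (np.float64(105.0), 147.7), (np.float64(107.0), 148.5), (np.float64(109.0), 147.5), (np.float64(111.0), 143.0), (np.float64(113.0), 138.3), (np.float64(115.0), 133.6), (np.float64(117.0), 128.9), (np.float64(119.0), 124.2), (np.float64(121.0), 121.7)]
ph -0.37 cost 6.1 tip [101.8 134.7] top [103.5 146.1] grip [121.3 134.8]
13.3 grip [119.84  -0.98 130.66] Fcase [np.float64(-8.13), np.float64(-0.15), np.float64(2.21)] th,ph [ 1.111 -0.36 ] tip [100.3 130.8] top [102.2 142.2] gap 25.6
```

Call:
{"op": "drive_tool", "data": {
  "rows": [
    {"offset":[-0.3,0,1],"spin":0,"jaw":15},
    {"offset":[0,0,1],"spin":0,"jaw":15},
    {"offset":[0,0,1],"spin":0,"jaw":15},
    {"offset":[0,0,0],"spin":0,"jaw":15}
  ]
}}

```text
clock: 13.7
eef_pos: [539.6, 2.3, 206.3]
eef_rot: [-3.141, -0.001, -0.396]
wrist_force: [-4.4, 1.3, 6.0]
finger_gap: 25.6
```

```bash
python3 fit.py; python3 st.py
```

```text
red [167.7   0.4  80.8] th 1.202 pin [125.9  82.9]
prof [(np.float64(95.0), 141.4), (np.float64(97.0), 142.2), (np.float64(99.0), 143.1), (np.float64(101.0), 143.9), (np.float64(103.0), 144.6), (np.float64(105.0), 145.4), (np.float64(107.0), 146.2), (np.float64(109.0), 146.0), (np.float64(111.0), 142.1), (np.float64(113.0), 137.1), (np.float64(115.0), 132.0), (np.float64(117.0), 126.6), (np.float64(119.0), 121.7)]
ph -0.34 cost 5.98 tip [102.2 132.9] top [104.3 144.2] grip [121.7 132.3]
13.75 grip [120.34  -0.97 128.35] Fcase [np.float64(-3.43), np.float64(0.08), np.float64(5.67)] th,ph [ 0.956 -0.312] tip [100.8 129.4] top [103.2 140.7] gap 25.6
```

Call:
{"op": "drive_tool", "data": {
  "rows": [
    {"offset":[0,0,1],"spin":0,"jaw":15},
    {"offset":[0,0,0.7],"spin":0,"jaw":15},
    {"offset":[0,0,0],"spin":0,"jaw":15}
  ]
}}

```text
clock: 14.05
eef_pos: [539.8, 2.2, 204.9]
eef_rot: [-3.141, -0.002, -0.396]
wrist_force: [-3.5, 1.2, 7.9]
finger_gap: 25.6
```

```bash
python3 fit.py; python3 st.py
```

```text
red [ 1.664e+02 -1.000e-01  7.560e+01] th 1.114 pin [125.1  81.4]
prof [(np.float64(95.0), 140.5), (np.float64(97.0), 141.2), (np.float64(99.0), 142.0), (np.float64(101.0), 142.7), (np.float64(103.0), 143.5), (np.float64(105.0), 144.2), (np.float64(107.0), 145.0), (np.float64(109.0), 145.3), (np.float64(111.0), 142.1), (np.float64(113.0), 136.4), (np.float64(115.0), 131.1), (np.float64(117.0), 125.5), (np.float64(119.0), 120.5)]
ph -0.32 cost 5.95 tip [102.3 131.8] top [104.6 143.1] grip [121.8 130.9]
14.1 grip [120.65  -0.95 126.99] Fcase [np.float64(-2.93), np.float64(-1.33), np.float64(8.42)] th,ph [ 0.857 -0.278] tip [101.2 128.7] top [104.  139.9] gap 25.7
```

Call:
{"op": "drive_tool", "data": {
  "rows": [
    {"offset":[0,0,0],"spin":0,"jaw":50},
    {"offset":[0,0,0],"spin":0,"jaw":50},
    {"offset":[0,0,0],"spin":0,"jaw":50},
    {"offset":[0,0,-10],"spin":0,"jaw":50},
    {"offset":[0,0,-30],"spin":0,"jaw":50},
    {"offset":[10,0,-30],"spin":0,"jaw":20},
    {"offset":[10,0,-10],"spin":0,"jaw":0},
    {"offset":[0,0,0],"spin":0,"jaw":0},
    {"offset":[0,0,0],"spin":0,"jaw":0}
  ]
}}

```text
clock: 15.0
eef_pos: [557.5, -5.3, 283.5]
eef_rot: [3.141, 0.001, -0.396]
wrist_force: [0.0, -0.1, -0.6]
finger_gap: 21.5
```

```bash
python3 look.py w6 | head -6; python3 fit.py; python3 st.py; python3 -c "
import cv2
a=cv2.imread('pics/w6.png')[120:400,130:430]; cv2.imwrite('pics/w6c.png',cv2.resize(a,(600,560),interpolation=cv2.INTER_CUBIC))"
```

```text
15.0 [557.5  -5.3 283.5] [ 1.7999e+02  4.0000e-02 -2.2700e+01] grip [139.7  -1.1 205.5] F [ 0.02 -0.08 -0.56] gap 21.5
cam [2.216e+02 3.000e-01 3.655e+02]
yel 1369 [[94.1, -12.7, 83.2], [111.8, -8.0, 123.1], [115.5, 0.3, 132.9], [119.6, 8.5, 140.7], [129.4, 13.0, 145.9]]
bridge 444 [[98.4, -12.5, 138.6], [110.9, 0.3, 143.3], [122.1, 12.9, 146.1]]
red 424 [[158.4, -9.0, 71.1], [162.6, -3.9, 74.8], [166.9, 0.4, 75.3], [171.1, 4.7, 75.9], [174.4, 9.0, 77.0]]
claw_tip 0.84 274 258 [113.5   1.  134.3]
red [166.3  -0.4  75.4] th 1.11 pin [125.   81.3]
prof [(np.float64(145.0), 225.2), (np.float64(147.0), 224.0), (np.float64(149.0), 221.6)]
ph -0.9 cost 9.0 tip [ 78.4 111. ] top [ 74.1 121.7] grip [ 95.2 120.9]
15.45 grip [140.    -0.94 205.8 ] Fcase [np.float64(0.35), np.float64(-0.19), np.float64(-0.4)] th,ph [ 2.5   -0.071] tip [112.  161.3] top [117.  171.7] gap 0.5
```

View pics/w6c.png

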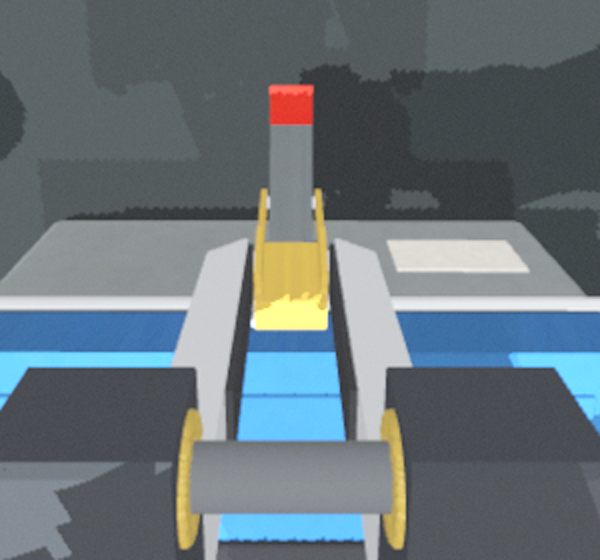

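Picture 6: the claw sits over the keeper (bridge at about (290,313) in the crop), stays there after release, and the lever is at about 1.11 rad. Next I'll press the lever with closed fingers.

```bash
python3 - <<'E'
from h import *
for th,r in [(1.1,45),(1.0,45),(.9,45),(.8,45),(.7,45),(.6,45),(.5,45),(.4,42),(.3,38),(.25,34),(.2,30),(.15,27),(.1,25),(.05,25)]:
    L=lk(th,0); c=PIV+r*L["d"]+9*L["m"]; print(th,r,"corner",c.round(1),"grip",(c+[8,19]).round(1))
E
```

```text
1.1 45 corner [152.2  79.6] grip [160.2  98.6]
1.0 45 corner [150.7  75.3] grip [158.7  94.3]
0.9 45 corner [148.8  71.1] grip [156.8  90.1]
0.8 45 corner [146.6  67.1] grip [154.6  86.1]
0.7 45 corner [143.9  63.4] grip [151.9  82.4]
0.6 45 corner [140.8  59.9] grip [148.8  78.9]
0.5 45 corner [137.5  56.8] grip [145.5  75.8]
0.4 42 corner [132.6  56.8] grip [140.6  75.8]
0.3 38 corner [127.8  58.4] grip [135.8  77.4]
0.25 34 corner [125.1  61.3] grip [133.1  80.3]
0.2 30 corner [122.8  64.4] grip [130.8  83.4]
0.15 27 corner [120.9  66.6] grip [128.9  85.6]
0.1 25 corner [119.5  68. ] grip [127.5  87. ]
0.05 25 corner [118.2  67.5] grip [126.2  86.5]
```

Call:
{"op": "drive_tool", "data": {
  "rows": [
    {"offset":[9,-0.9,20],"spin":0,"jaw":0},
    {"offset":[9,0,30],"spin":0,"jaw":0},
    {"offset":[0,0,30],"spin":0,"jaw":0},
    {"offset":[0,0,20],"spin":0,"jaw":0},
    {"offset":[0,0,0],"spin":0,"jaw":0}
  ]
}}

```text
clock: 15.95
eef_pos: [573.9, -11.4, 181.3]
eef_rot: [3.14, 0.005, -0.396]
wrist_force: [-0.4, -0.4, -0.1]
finger_gap: 0.4
```

```bash
python3 st.py
```

```text
15.95 grip [156.86  -0.47 103.29] Fcase [np.float64(-0.2), np.float64(-0.51), np.float64(-0.12)] th,ph [0.556 0.683] tip [147.1 120.2] top [157.9 124.4] gap 0.4
```

Call:
{"op": "drive_tool", "data": {
  "rows": [
    {"offset":[1,0,2.5],"spin":0,"jaw":0},
    {"offset":[0.5,0,2],"spin":0,"jaw":0},
    {"offset":[0,0,2],"spin":0,"jaw":0},
    {"offset":[0,0,2],"spin":0,"jaw":0},
    {"offset":[0,0,0],"spin":0,"jaw":0}
  ]
}}

```text
clock: 16.45
eef_pos: [576.3, -12.0, 175.6]
eef_rot: [-3.142, -0.0, -0.396]
wrist_force: [0.8, 0.5, 0.8]
finger_gap: 0.5
```

```bash
python3 st.py; python3 fit.py | head -1
```

```text
16.45 grip [ 1.5963e+02 -2.0000e-02  9.7590e+01] Fcase [np.float64(0.59), np.float64(0.78), np.float64(0.85)] th,ph [0.519 0.812] tip [152.2 115.6] top [163.4 118.4] gap 0.5
red [170.2   0.8  72.5] th 1.084 pin [124.7  80.9]
```

Call:
{"op": "drive_tool", "data": {
  "rows": [
    {"offset":[-0.7,0,1.5],"spin":0,"jaw":0},
    {"offset":[-0.7,0,1.5],"spin":0,"jaw":0},
    {"offset":[-0.7,0,1.5],"spin":0,"jaw":0},
    {"offset":[0,0,0],"spin":0,"jaw":0}
  ]
}}

```text
clock: 16.9
eef_pos: [574.3, -11.2, 170.8]
eef_rot: [-3.142, -0.0, -0.396]
wrist_force: [-0.3, -0.1, 1.0]
finger_gap: 0.2
```

```bash
python3 st.py; python3 fit.py | head -1
```

```text
16.9 grip [ 1.5747e+02 -4.0000e-02  9.2850e+01] Fcase [np.float64(-0.25), np.float64(-0.16), np.float64(1.03)] th,ph [0.315 0.89 ] tip [151.4 111.4] top [162.8 113.3] gap 0.2
red [167.2   0.7  65.9] th 0.971 pin [123.4  79.1]
```

Call:
{"op": "drive_tool", "data": {
  "rows": [
    {"offset":[-0.7,0,1.5],"spin":0,"jaw":0},
    {"offset":[-0.7,0,1.5],"spin":0,"jaw":0},
    {"offset":[-0.8,0,1.5],"spin":0,"jaw":0},
    {"offset":[-0.8,0,1.5],"spin":0,"jaw":0},
    {"offset":[0,0,0],"spin":0,"jaw":0}
  ]
}}

```text
clock: 17.45
eef_pos: [571.4, -10.0, 164.8]
eef_rot: [3.142, 0.0, -0.396]
wrist_force: [1.0, 0.6, 2.6]
finger_gap: 0.6
```

```bash
python3 st.py; python3 fit.py | head -1
```

```text
17.45 grip [ 1.5434e+02 -4.0000e-02  8.6810e+01] Fcase [np.float64(0.69), np.float64(0.92), np.float64(2.6)] th,ph [0.051 1.011] tip [150.6 106. ] top [162.1 106.4] gap 0.6
red [162.8   0.7  57.6] th 0.827 pin [121.4  77. ]
```

Call:
{"op": "drive_tool", "data": {
  "rows": [
    {"offset":[-0.9,0,1.5],"spin":0,"jaw":0},
    {"offset":[-0.9,0,1.5],"spin":0,"jaw":0},
    {"offset":[-1.0,0,1.5],"spin":0,"jaw":0},
    {"offset":[0,0,0],"spin":0,"jaw":0}
  ]
}}

```text
clock: 17.9
eef_pos: [568.8, -8.9, 160.3]
eef_rot: [3.142, 0.0, -0.396]
wrist_force: [0.5, 0.5, 3.9]
finger_gap: 0.6
```

```bash
python3 st.py; python3 fit.py | head -1
```

```text
17.9 grip [ 1.5152e+02 -8.0000e-02  8.2250e+01] Fcase [np.float64(0.25), np.float64(0.7), np.float64(3.92)] th,ph [0.    1.095] tip [152.2 102.3] top [163.8 101.8] gap 0.6
red [159.1   0.7  51.5] th 0.717 pin [119.6  75.6]
```

Call:
{"op": "drive_tool", "data": {
  "rows": [
    {"offset":[-1.1,0,1.3],"spin":0,"jaw":0},
    {"offset":[-1.1,0,1.3],"spin":0,"jaw":0},
    {"offset":[-1.2,0,1.3],"spin":0,"jaw":0},
    {"offset":[-1.2,0,1.3],"spin":0,"jaw":0},
    {"offset":[-1.3,0,1.2],"spin":0,"jaw":0},
    {"offset":[0,0,0],"spin":0,"jaw":0}
  ]
}}

```text
clock: 18.55
eef_pos: [563.3, -6.6, 153.8]
eef_rot: [3.141, 0.0, -0.396]
wrist_force: [1.6, -0.6, 2.3]
finger_gap: 0.6
```

```bash
python3 st.py; python3 look.py w7 | sed -n 3,5p; python3 fit.py | head -1;  python3 -c "
import cv2
a=cv2.imread('pics/w7.png')[150:420,130:430]; cv2.imwrite('pics/w7c.png',cv2.resize(a,(600,540),interpolation=cv2.INTER_CUBIC))"
```

```text
18.55 grip [ 1.4554e+02 -1.0000e-01  7.5790e+01] Fcase [np.float64(1.72), np.float64(0.07), np.float64(2.27)] th,ph [0.   1.22] tip [155.7  96.3] top [167.1  94.3] gap 0.6
yel 1952 [[114.3, -22.9, 118.2], [164.0, -10.1, 169.0], [164.9, -0.3, 175.2], [173.0, 1.9, 178.5], [179.1, 25.3, 179.8]]
bridge 1276 [[163.5, -21.8, 173.1], [164.9, -5.3, 178.2], [178.6, 2.9, 179.8]]
red 229 [[148.4, -8.4, 40.1], [150.0, -4.2, 41.2], [150.9, 0.7, 42.1], [152.1, 3.1, 43.2], [154.2, 8.5, 79.0]]
red [151.    0.7  42.2] th 0.528 pin [116.4  73.7]
```

View pics/w7c.png

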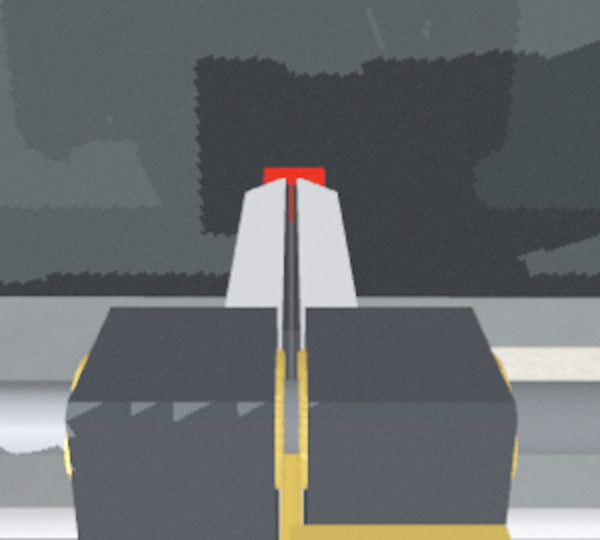

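Picture 7: the fingers press on the lever just above the red tab, and the gripper hides the claw. The force is lower than expected, so I'll check the lid's tilt and the claw from the other cameras.

```bash
cat > lid.py <<'E'
from h import *
k=cam("top"); W=cloud(k); im=k[0]["color"].astype(int); C=case(W)
m=(im[...,0]>im[...,2]+50)&(C[...,2]>140)&(C[...,2]<175)&(abs(C[...,1])<125)&(C[...,0]<85)&(C[...,0]>-80)
P=C[m]; A=np.c_[P,][:, :2]; c=np.linalg.lstsq(np.c_[A,np.ones(len(A))],P[:,2],rcond=None)[0]; print("lid slope x",c[0].round(4),"z@x=90",(c[0]*90+c[2]).round(2),len(P))
s=cam("scene"); cv2.imwrite("pics/sc_n.png",cv2.resize(s[0]["color"][165:285,180:340],(800,600),interpolation=cv2.INTER_CUBIC))
E
python3 lid.py
```

```text
lid slope x 0.0152 z@x=90 153.86 2906
```

View pics/sc_n.png

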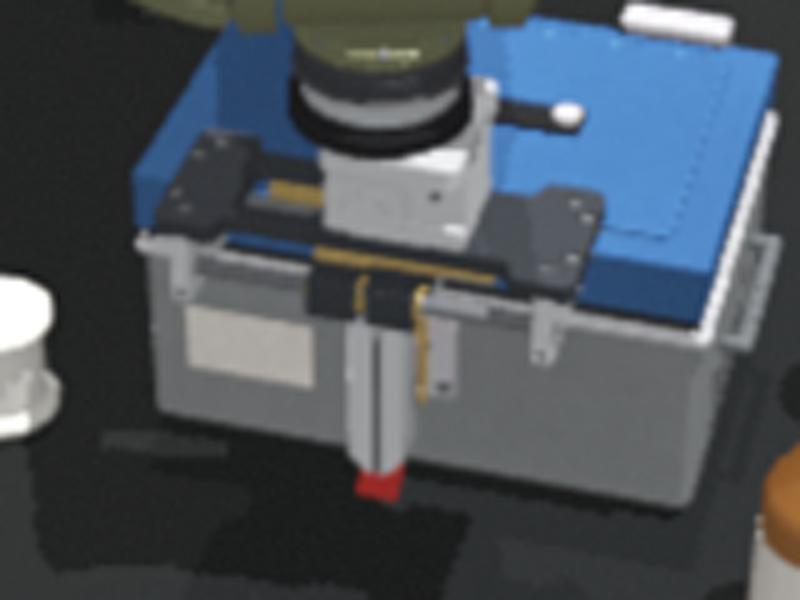

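The lid is drawing down (tilt 0.028 to 0.015). I'll press on, raising the fingers as they come in so the body clears the lid.

Call:
{"op": "drive_tool", "data": {
  "rows": [
    {"offset":[-1.3,0,0],"spin":0,"jaw":0},
    {"offset":[-1.3,0,0],"spin":0,"jaw":0},
    {"offset":[-1.2,0,0],"spin":0,"jaw":0},
    {"offset":[-1.2,0,0],"spin":0,"jaw":0},
    {"offset":[-1.2,0,-0.4],"spin":0,"jaw":0},
    {"offset":[-1.2,0,-0.4],"spin":0,"jaw":0},
    {"offset":[-1.2,0,-0.4],"spin":0,"jaw":0},
    {"offset":[-1.2,0,-0.4],"spin":0,"jaw":0},
    {"offset":[0,0,0],"spin":0,"jaw":0}
  ]
}}

```text
clock: 20.0
eef_pos: [554.4, -3.0, 155.6]
eef_rot: [3.142, -0.0, -0.396]
wrist_force: [3.2, -1.0, -1.5]
finger_gap: 0.4
```

```bash
python3 st.py; python3 fit.py | head -1
```

```text
20.0 grip [ 1.3598e+02 -1.2000e-01  7.7630e+01] Fcase [np.float64(3.36), np.float64(0.33), np.float64(-1.46)] th,ph [0.   1.13] tip [153.3 100.7] top [164.8  99.7] gap 0.4
red [144.2   1.   65.6] th 0.757 pin [120.3  76.1]
```

Call:
{"op": "drive_tool", "data": {
  "rows": [
    {"offset":[-1.3,0,-1.5],"spin":0,"jaw":0},
    {"offset":[-1.3,0,-1.5],"spin":0,"jaw":0},
    {"offset":[-1.2,0,-1.5],"spin":0,"jaw":0},
    {"offset":[-1.2,0,-1.5],"spin":0,"jaw":0},
    {"offset":[0,0,0],"spin":0,"jaw":0}
  ]
}}

```text
clock: 20.55
eef_pos: [551.0, -1.6, 162.2]
eef_rot: [-3.141, -0.004, -0.397]
wrist_force: [12.1, -5.2, -4.9]
finger_gap: 0.1
```

```bash
python3 st.py; python3 fit.py | head -1
```

```text
20.55 grip [132.61  -0.17  84.2 ] Fcase [np.float64(13.18), np.float64(-0.14), np.float64(-4.9)] th,ph [0.    0.886] tip [145.  111.2] top [156.4 113.1] gap 0.1
red [141.    1.2  73.2] th 0.869 pin [122.   77.6]
```

```bash
python3 - <<'E'
from h import *
k=cam("scene"); c,f,Rm,t=k; C=case(cloud(k)); o=case(-Rm.T@t)
def ray(u,v,xs):
    d=Rm.T@np.array([(u-c["cx"])/f,(v-c["cy"])/f,1]); w=-Rm.T@t
    A=case(w+d*1000)-o
    for x in xs: print((u,v),x,(o+A*(x-o[0])/A[0]).round(1))
ray(253,258.5,[153,160]); ray(252,230,[153,160,165]); ray(252,220,[153,165]) 
W=cam("wrist"); D=case(cloud(W)); print("grip",grip()[1])
col=D[:,190]; 
for v in range(200,420,12): print(v, D[v,265].round(0), D[v,200].round(0))
E
```

```text
(253, 258.5) 153 [153.   -4.3  56. ]
(253, 258.5) 160 [160.   -2.3  62.5]
(252, 230) 153 [153.   -6.1 136.1]
(252, 230) 160 [160.  -4. 142.]
(252, 230) 165 [165.   -2.5 146.2]
(252, 220) 153 [153.   -5.9 162.9]
(252, 220) 165 [165.   -2.3 172.6]
grip [131.78047986  -0.17345313  84.02709669]
200 [146.   9.  -1.] [147.  56.   1.]
212 [137.   9.   0.] [137.  57.   1.]
224 [128.   9.  -0.] [128.  58.   0.]
236 [117.   9.  -1.] [118.  58.   0.]
248 [142.   6.  77.] [108.  59.   0.]
260 [142.   6.  92.] [98. 60. -1.]
272 [141.   6. 104.] [88. 60. -1.]
284 [142.   5. 116.] [90. 55. 23.]
296 [141.   5. 124.] [89. 52. 38.]
308 [165.   4. 170.] [165.  20. 169.]
320 [165.   3. 175.] [165.  19. 174.]
332 [165.   3. 179.] [165.  18. 179.]
344 [165.   3. 182.] [165.  17. 183.]
356 [164.   3. 185.] [164.  16. 185.]
368 [162.   3. 187.] [162.  16. 186.]
380 [159.   3. 186.] [159.  17. 186.]
392 [156.   3. 186.] [156.  17. 186.]
404 [153.   3. 186.] [152.  17. 186.]
416 [149.   3. 186.] [149.  17. 185.]
```

The fingers (25 mm wide when closed) are now bearing on the claw's outer flanges, because they stay vertical. One finger (12.5 mm) fits the channel between the flanges. I'll back out along the path and press with a single finger.

Call:
{"op": "drive_tool", "data": {
  "rows": [
    {"offset":[2.4,0,3],"spin":0,"jaw":0},
    {"offset":[2.4,0,3],"spin":0,"jaw":0},
    {"offset":[2.4,0,1.5],"spin":0,"jaw":0},
    {"offset":[2.4,0,0.5],"spin":0,"jaw":0},
    {"offset":[2.4,0,0],"spin":0,"jaw":0},
    {"offset":[2.4,0,0],"spin":0,"jaw":0},
    {"offset":[2.4,0,-2.5],"spin":0,"jaw":0},
    {"offset":[2.4,0,-3],"spin":0,"jaw":0},
    {"offset":[2.4,0,-4],"spin":0,"jaw":0},
    {"offset":[2,0,-4],"spin":0,"jaw":0},
    {"offset":[2,0,-4],"spin":0,"jaw":0},
    {"offset":[2,0,-4],"spin":0,"jaw":0},
    {"offset":[0,0,-20],"spin":0,"jaw":0},
    {"offset":[0,0,-30],"spin":0,"jaw":60},
    {"offset":[0,12,-20],"spin":0,"jaw":60},
    {"offset":[0,12,0],"spin":0,"jaw":60},
    {"offset":[0,12,0],"spin":0,"jaw":60},
    {"offset":[0,0,0],"spin":0,"jaw":60},
    {"offset":[0,0,0],"spin":0,"jaw":60}
  ]
}}

```text
clock: 22.6
eef_pos: [561.2, -45.1, 244.1]
eef_rot: [3.141, 0.002, -0.397]
wrist_force: [-0.2, -0.2, -0.2]
finger_gap: 45.0
```

```bash
python3 st.py; python3 look.py w8|sed -n 3,5p; python3 - <<'E'
from h import *
k=cam("wrist"); D=case(cloud(k)); g=grip()[1]
m=(D[...,2]>g[2]-19)&(D[...,2]<g[2]+15)&(abs(D[...,0]-g[0])<20)
P=D[m]; print(len(P)); 
for sgn in (1,-1):
    q=P[np.sign(P[:,1]-g[1])==sgn]
    if len(q): print(sgn,np.percentile(q,[2,50,98],axis=0).round(1).tolist())
E
python3 -c "
import cv2
a=cv2.imread('pics/w8.png'); cv2.imwrite('pics/w8c.png',a)"
```

```text
22.6 grip [158.33 -36.38 166.09] Fcase [np.float64(-0.16), np.float64(-0.24), np.float64(-0.17)] th,ph [2.5 0.3] tip [132.4 161.1] top [140.8 168.9] gap 45.0
yel 476 [[94.6, -13.1, 74.8], [112.3, -12.7, 113.9], [112.8, -9.7, 123.6], [116.9, -6.2, 132.9], [150.9, -2.3, 174.7]]
bridge 143 [[94.4, -13.0, 131.5], [112.5, -8.5, 134.8], [151.3, -0.9, 175.9]]
red 24 [[116.6, -12.9, 40.1], [117.1, -12.4, 41.0], [117.4, -6.8, 41.9], [164.5, -3.7, 148.5], [167.0, -0.4, 150.1]]
1951
1 [[151.8, -5.0, 149.4], [167.9, -2.9, 168.1], [168.8, 6.6, 181.6]]
-1 [[151.9, -76.2, 149.6], [168.0, -66.8, 168.1], [168.9, -64.6, 181.6]]
```

View pics/w8c.png

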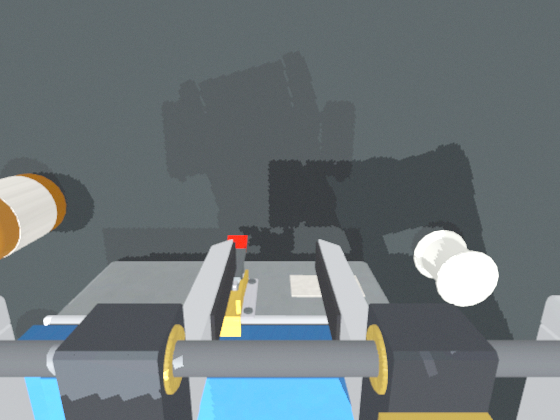

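Picture 8 suggests the lever is already home: red tab at (237,241), about x=117, z=41. I'll raise the gripper clear and check.

Call:
{"op": "drive_tool", "data": {
  "rows": [
    {"offset":[0,0,-30],"spin":0,"jaw":70},
    {"offset":[-30,20,-30],"spin":0,"jaw":70},
    {"offset":[-40,20,-20],"spin":0,"jaw":70},
    {"offset":[-40,20,-20],"spin":0,"jaw":70},
    {"offset":[-40,20,0],"spin":0,"jaw":70},
    {"offset":[-40,20,0],"spin":0,"jaw":70},
    {"offset":[-40,20,0],"spin":0,"jaw":70},
    {"offset":[0,0,0],"spin":0,"jaw":70}
  ]
}}

```text
clock: 23.85
eef_pos: [299.8, -66.6, 345.9]
eef_rot: [3.142, -0.003, -0.397]
wrist_force: [1.1, -0.3, 0.4]
finger_gap: 70.0
```

```bash
python3 lid.py; python3 - <<'E'
from h import *
s=cam("scene"); C=case(cloud(s)); h=cv2.cvtColor(s[0]["color"],cv2.COLOR_BGR2HSV); H=h[...,0].astype(int)
for l,mm in(("yel",(abs(H-21)<8)&(h[...,1]>80)&(h[...,2]>90)),("red",((H<6)|(H>172))&(h[...,1]>120))):
    A=C[mm]; A=A[np.isfinite(A[:,0])&(abs(A[:,1])<25)&(A[:,0]>80)]; print(l,len(A),np.percentile(A,[3,50,97],axis=0).round(1).tolist())
W=cloud(s)
for t in ["bottle","spool","beaker"]:
    q=finder.find_in("scene",t)[0]; u,v=map(int,np.round(q["uv"])); print(t,u,v,W[v,u].round())
E
```

```text
lid slope x 0.0104 z@x=90 152.3 7169
yel 238 [[98.9, -13.3, 82.2], [112.3, -1.0, 125.9], [122.6, 11.6, 139.9]]
red 71 [[86.4, -20.4, -1.4], [118.8, -1.3, 30.8], [124.3, 7.0, 43.1]]
bottle 345 272 [668. 166.  87.]
spool 179 235 [ 457. -174.   49.]
beaker 364 229 [526. 248.  79.]
```

View pics/sc_n.png

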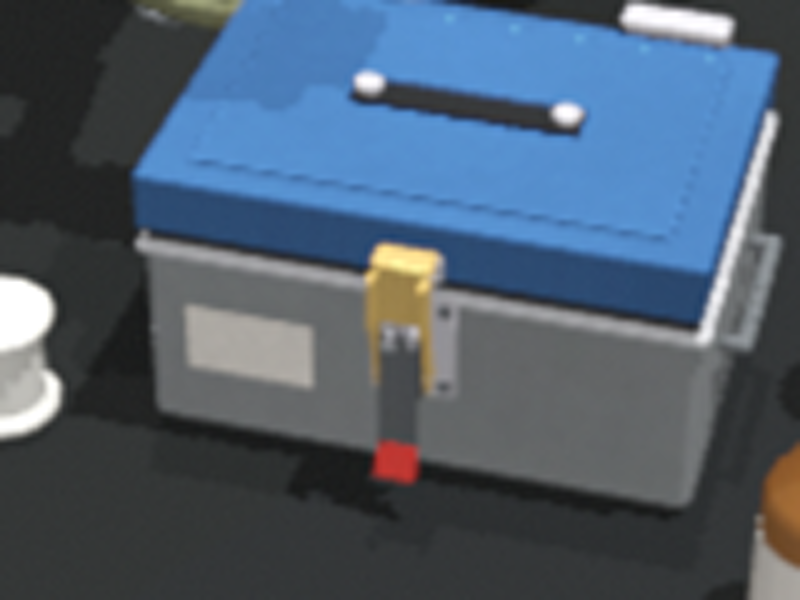

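The lever looks home (tab at x≈119–124, z≈23–43) and the bystanders have not moved. The lid still reads a slight tilt, so I'll take a closer wrist reading.

Call:
{"op": "drive_tool", "data": {
  "rows": [
    {"offset":[40,-20,0],"spin":0,"jaw":70},
    {"offset":[40,-20,0],"spin":0,"jaw":70},
    {"offset":[40,-20,0],"spin":0,"jaw":70},
    {"offset":[40,-20,10],"spin":0,"jaw":70},
    {"offset":[35,-20,20],"spin":0,"jaw":94},
    {"offset":[20,-20,20],"spin":0,"jaw":94},
    {"offset":[0,-30,0],"spin":0,"jaw":94},
    {"offset":[0,0,0],"spin":0,"jaw":94}
  ]
}}

```text
clock: 24.95
eef_pos: [560.5, -8.9, 292.8]
eef_rot: [3.141, 0.004, -0.393]
wrist_force: [0.4, -0.1, -0.5]
finger_gap: 93.5
```

```bash
python3 st.py; python3 look.py w9 | sed -n 2,6p; python3 - <<'E'
from h import *
k=cam("wrist"); C=case(cloud(k)); h=cv2.cvtColor(k[0]["color"],cv2.COLOR_BGR2HSV); H=h[...,0].astype(int); im=k[0]["color"].astype(int)
A=C[(abs(H-21)<8)&(h[...,1]>80)&(h[...,2]>90)]; A=A[(abs(A[:,1])<10)&(A[:,2]<150)]
for x in np.arange(96,126,2):
    q=A[(A[:,0]>=x)&(A[:,0]<x+2)]
    if len(q)>5: print("bridge",x,len(q),np.median(q[:,2]).round(1))
A=C[((H<6)|(H>172))&(h[...,1]>120)]; A=A[(abs(A[:,1])<15)&(A[:,2]<60)]
for z in np.arange(18,52,3):
    q=A[(A[:,2]>=z)&(A[:,2]<z+3)]
    if len(q)>5: print("tab z",z,len(q),np.median(q[:,0]).round(1))
m=(im[...,0]>im[...,2]+50)&(C[...,2]>140)&(abs(C[...,1])<110)&(C[...,2]<165); 
for x in np.arange(-40,96,10):
    q=C[m&(C[...,0]>=x)&(C[...,0]<x+10)]
    if len(q)>30: print("lid",x+5,np.median(q[:,2]).round(2))
E
```

```text
24.95 grip [143.62  -3.3  214.76] Fcase [np.float64(0.45), np.float64(0.08), np.float64(-0.53)] th,ph [ 2.5   -0.053] tip [112.9 161.4] top [118.1 171.7] gap 93.5
cam [226.   -1.7 374.5]
yel 779 [[93.3, -12.7, 74.6], [112.3, -6.2, 118.1], [112.7, 1.1, 128.6], [113.2, 8.5, 135.5], [123.1, 15.3, 139.0]]
bridge 324 [[108.3, -12.7, 132.0], [112.4, 1.7, 136.5], [122.4, 12.4, 139.1]]
red 23 [[116.7, -8.2, 40.1], [117.1, -4.1, 40.5], [117.2, 1.0, 41.8], [117.6, 4.6, 42.1], [117.7, 7.9, 43.1]]
claw_tip 0.93 273 258 [112.   -0.6 132.7]
bridge 108 49 138.0
bridge 110 64 137.8
bridge 112 404 124.9
tab z 24 12 123.2
tab z 27 29 122.7
tab z 30 41 121.2
tab z 33 35 119.8
tab z 36 35 118.4
tab z 39 20 117.4
tab z 42 7 117.4
lid -25 150.47
lid -15 150.61
lid -5 150.78
lid 5 150.84
lid 15 151.05
lid 55 151.41
lid 65 151.54
lid 75 151.31
lid 85 149.76
lid 95 148.75
```

```bash
python3 -c "
from cell import manip
print(manip.sign_off())"
```

```text
the job is handed in; nothing more can be done
None
```

The latch is closed and the job is handed in at about 25 s of the 70 s allowed. No verdict came back.

**What I did:** I pinched the claw and brought it in until it lightly touched the lid face, which put the keeper's lip about 4 mm out from nominal. I then lowered the claw over the lip, let go with the lever near 1.1 rad, and pressed the lever down with the closed fingers until it went home.

**Last checks before hand-in:**
- **Lever:** home, with its outer face at x ≈ 117 mm as expected.
- **Lid:** about 4.5 mm lower than before. The top of the claw's bridge was at about 138 mm, which puts the lip near 135 mm against the 137.3 mm limit.
- **Claw:** still over the keeper.
- **Bystanders:** bottle, spool and beaker stand where they were, within the camera's few millimetres.
- **Robot:** clear of everything, with wrist force near zero.

**What disagreed or went differently:**
- The lid still reads about 0.010–0.012 rad of tilt, where about 0 was expected. The bridge height and the drop in the lid both say it is drawn down far enough.
- The claw crept in the fingers under my first, lighter grip, so I re-gripped it harder, guided by the camera.
- At the end of the press the vertical fingers ran onto the claw's flanges at about 13 N, while the lever was still short of home. I backed off, meaning to press again with one finger, and found the lever already home, so I did not see the moment it went over centre.

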